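# Dock the drinks canister and click its cap shut

### The arm

A 7-joint arm with a two-finger parallel gripper is mounted at the origin on the work surface. World frame = base frame: x ahead of the robot, y to its left, z up, the work surface at z = 0. Lengths are in m, angles in rad, forces in N, time in s.
With the tool pointing down it reaches from about 0.35 to 0.9 m from the base axis. Payload 7.2 kg.
Tool frame: the origin (TCP) lies midway between the tips of the shut fingers; the grasp point (between the pads) lies 19 mm behind it (ctrl.grip_depth is the y of the grasp point in the tool frame, in m); y points along the fingers, z is the direction in which the jaws open and shut, and the axes are right-handed (so a half turn about y gives the same grasp; the last joint's range is limited). The gripper opens to 88 mm and grips with 3 to 60 N. Pads are 20 mm wide; open, the fingers measure 115 mm over their backs; the gripper's body (75 mm by 178 mm) begins 61 mm behind the grasp point.
Start: joints at [1.152, 0.411, -0.013, 1.596, 0.006, 1.134, -0.082], TCP at [0.215, -0.587, 0.223] pointing down, gripper open.
Joint ranges: [-2.95, 2.95], [-0.29, 1.99], [-1.47, 1.44], [0.14, 2.54], [-1.03, 4.17], [0.13, 1.85], [-2.86, 2.86]. Speed limits (rad/s): [2.39, 2.39, 3.01, 3.01, 3.14, 3.14, 3.14].

### API

Orientations are given as a rotation vector (axis times angle).
In Python, from cell import ctrl, vision, ticket gives the robot as it stands.
- The arm moves only by the tool servo_tool, never from a script. Its argument "series" is a list that holds one entry, the list of rows, each a list of 7 numbers: the shift along the tool's x, y, z in m, then the turn, a rotation vector about the tool's x, y, z in rad, then the closure, from 0 (fully open) to 1 (shut). In form: [[[x, y, z, wx, wy, wz, jaw], ...]]. A call has 1 to 10 rows; each row shifts and turns the pose as measured when the row begins, along the tool's axes as they then stand; what a row does not reach is not made up. A row lasts 1/10 s, in which the tool goes at most 50 mm and 8.59 degrees, less where a joint would pass 70% of its speed; a pose out of reach is approached as far as the arm can. A call is refused whole if a number of a shift passes 0.05 or a number of a turn 0.15, either way. A call with a gripper value outside its range is refused whole. The fingers move at their own pace and stop on an object; the grip force is fixed at half the most. Time passes only in rows, so rows that do not move let the fingers close. It gives the time, the measured TCP pose, the force and the opening at its end, in the units of the state.
- ctrl.observe(): the state, without advancing time (a new reading comes with each control period).
- vision.grab_frame(name): name is "scene" or "top"; returns a dict with "frame" (420x560x3 uint8, red, green, blue), "K" (3x3 intrinsics, pixels), "extrinsics" (4x4, takes a point from camera to world coordinates). Camera axes: x right, y up, looking along -z (the intrinsics and any distortion apply to the point x, -y, -z); pixel columns grow to the right and rows downward; lengths in m; the calibration is good to about 2 mm. A picture is of the moment at which its call begins. There is no depth.
- ticket.close_job(): hands the job in, once; it reports no verdict.
The state is a dict: "clock": time; "qpos": joint angles; "dq": joint speeds; "joint_efforts": joint torques, N m; "position": TCP position; "ee_rot": TCP orientation; "contact_force": force on the tool from outside, world axes, zero at the start; "wrist_torque": the same for the moment, N m; "opening": opening from 0.0 (shut) to 1.0 (fully open).
Only numpy, scipy, OpenCV 4.12 (cv2) and the standard library are available. Lean on these libraries where they do the work, as an engineer would, in place of code of your own. Each camera call takes 0.05 s, during which the arm holds its last target.

### The job

The red drinks canister on the kitchen worktop has been left with its cap unscrewed. Stand it upright, fully home in the dark grey anti-twist dock, then screw its cap down clockwise (seen from above) until it will go no further and the ratchet gives way with at least two clicks. Leave the canister in the dock with the cap tight, and do not disturb the jars, flask, mug and other things around.

Things in the scene. Friction and masses are not known exactly. Their poses are not given: they have to be found in the camera images.
- canister_mid (a point): centre (50 mm over the underside) of the loose red canister with a white band: 96 mm long (x axis), 72 mm wide (y axis), 100 mm high (z up), about 0.5 kg; either end may go into the dock first. The cap on top cannot come off; the canister may be lifted by it
- cap_grip (a point): grip point of the cap's upright green bar, on its turning axis (the canister's vertical centre line), 146 mm over the canister's underside. Bar 60 mm long (x axis), 20 mm thick (y axis); its top is 19 mm above the point. It stands on a black disc of 32 mm radius whose top is 17 mm below the point. White spot at the bar's +x end
- thread (a joint): rad; turn of the cap's threaded ring: 0 = screwed fully down (hard stop), at the start -3.8 to -1.8. Grows as the cap is turned clockwise seen from above; friction about 0.08 N m. A yellow lug on the ring, beneath the disc, meets a black post on the canister's shoulder at 0
- cap (a joint): rad; slip of the cap over its ratchet, clockwise against the ring: 0 at the start, a click every 0.393. It slips only with the thread at its stop, above about 0.3 N m; else cap and ring turn together, both ways. Each click may kick the ring back up to 0.2 rad until turned on. Outside the dock the canister turns bodily instead. Extra clicks do no harm
- dock_seat (a point): middle of the canister when home in the fixed dark grey dock, 50 mm over the worktop (it has no floor, open above). Canister length along x, between cheeks 45 mm high, 12 mm thick, 80 mm apart, flared at the mouth (-x end); back wall 60 mm high, its inner face 52 mm ahead (+x). Outer size 150 x 125 mm. Home: within 15 mm
- flask: tall steel flask, 76 mm in diameter, 250 mm high, loose, standing between the two sides; origin at the centre of its underside
- coffee_jar: amber jar with green lid, 76 mm in diameter, 170 mm high; origin at the centre of its underside
- creamer_jar: white jar with black lid, 76 mm in diameter, 160 mm high; origin at the centre of its underside
- salt: clear shaker with steel top, 60 mm in diameter, 84 mm high, close beside the canister; origin at the centre of its underside
- pepper: amber shaker with steel top, 60 mm in diameter, 84 mm high, close beside the canister; origin at the centre of its underside
- pick_tub: white tub with green lid, 53 mm in diameter, 72 mm high, close beside the dock; origin at the centre of its underside
- wipes_box: yellow box, 50 mm (x) by 100 mm (y), 49 mm high, behind the dock's back wall; origin at the centre of its underside
- mug: blue mug, 80 mm in diameter, 95 mm high, off to the right-hand side; origin at the centre of its underside

How it is judged:
By the outcome, as a careful person would: the job done as asked, in the order asked, and still so for the second after the job is handed in, with the robot touching nothing.
It also fails if it takes over 58 s, if anything falls off the work surface, if the arm or the gripper's body presses on something with over 40 N, if the wrist force passes 120 N, or if a joint passes its speed limit or range.

## Working session

There is one attempt and no reset: what is moved stays moved. The work goes in short steps, Python scripts to look and compute and a tool call to move; the robot and the scene stay as the last step left them, time stands still between calls to the robot, and variables do not carry over. Pictures are saved under pics/ and viewed, and the job is handed in when it is done.

Besides the shell and the picture viewer there is one more tool, called after ">>>" in YAML: its name, and indented under it one key for each argument. servo_tool: Moves the arm, as the interface text tells. Its arguments: {"type":"object","properties":{"series":{"type":"array"}},"required":["series"]}

```bash
ls; mkdir -p pics
python3 - <<'E'
from cell import ctrl, vision, ticket
import cv2,numpy as np
s=ctrl.observe()
for k,v in s.items(): print(k,np.round(v,3))
print(ctrl.grip_depth)
for n in ("scene","top"):
    f=vision.grab_frame(n); cv2.imwrite(f"pics/{n}0.png",f["frame"][:,:,::-1]); print(n,f["K"],np.round(f["extrinsics"],4),[k for k in f])
E
```

```text
pics
clock 0.0
qpos [ 1.152  0.412 -0.013  1.597  0.006  1.134 -0.082]
dq [ 0.001 -0.     0.003  0.    -0.     0.    -0.002]
joint_efforts [-1.0000e-03 -5.8795e+01  6.4100e-01 -2.9108e+01 -5.4000e-02  1.8000e-02
  0.0000e+00]
position [ 0.215 -0.586  0.222]
ee_rot [-0.36   2.032 -2.029]
contact_force [ 0.058  0.316 -0.375]
wrist_torque [ 0.024  0.027 -0.03 ]
opening 1.001
-0.0187
scene [[497.55140706   0.         279.36438824]
 [  0.         497.55140706 205.6588812 ]
 [  0.           0.           1.        ]] [[-0.7785 -0.4138  0.4718  1.2045]
 [ 0.6274 -0.4962  0.6001  0.6947]
 [-0.0143  0.7633  0.6459  0.9157]
 [ 0.      0.      0.      1.    ]] ['frame', 'K', 'extrinsics']
top [[473.09651505   0.         287.18210633]
 [  0.         473.09651505 209.13260368]
 [  0.           0.           1.        ]] [[-0.0169  0.9869 -0.1607  0.3653]
 [-0.9998 -0.0158  0.0079 -0.0574]
 [ 0.0052  0.1608  0.987   1.5397]
 [ 0.      0.      0.      1.    ]] ['frame', 'K', 'extrinsics']
```

View pics/scene0.png

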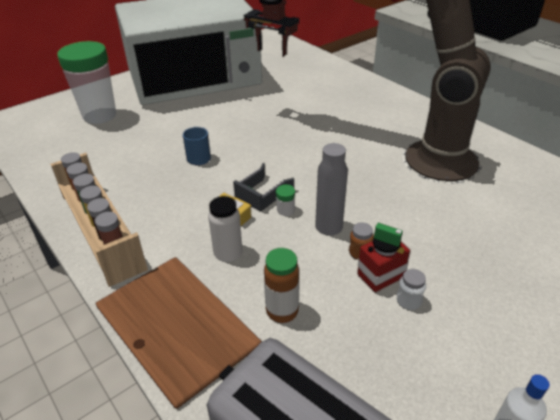

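View pics/top0.png

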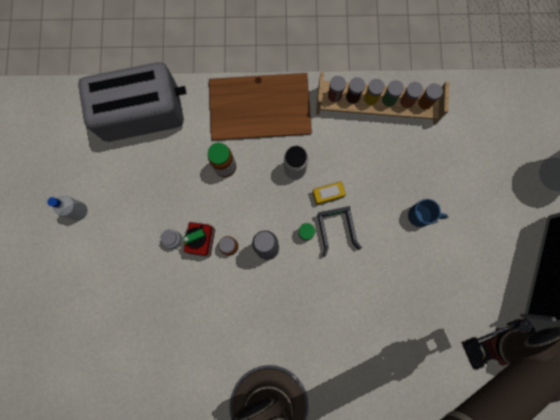

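The scene view shows the red canister near (383,260) between the salt (413,288) and pepper (362,238) shakers, the flask at (331,190), and the dock at (265,187). In the top view the canister is at (198,239), the dock at (338,230) with its mouth facing down (toward the robot), and the flask at (265,244) between them.

```bash
cat > h.py <<'E'
from cell import ctrl, vision, ticket
import cv2,numpy as np
from scipy.spatial.transform import Rotation as R
def ray(f,u,v):
    K=f["K"];E=f["extrinsics"]
    d=np.array([(u-K[0,2])/K[0,0],-(v-K[1,2])/K[1,1],-1.0])
    return E[:3,3],E[:3,:3]@d
def plane(f,u,v,z):
    o,d=ray(f,u,v);return o+d*(z-o[2])/d[2]
def tri(f1,p1,f2,p2):
    o1,d1=ray(f1,*p1);o2,d2=ray(f2,*p2)
    s=np.linalg.lstsq(np.c_[d1,-d2],o2-o1,rcond=None)[0]
    a=o1+d1*s[0];b=o2+d2*s[1];return (a+b)/2,np.linalg.norm(a-b)
def proj(f,p):
    E=f["extrinsics"];c=E[:3,:3].T@(np.asarray(p)-E[:3,3]);K=f["K"]
    return np.array([K[0,0]*c[0]/-c[2]+K[0,2],K[1,1]*-c[1]/-c[2]+K[1,2]])
def crop(f,name,u0,u1,v0,v1,k):
    im=f["frame"][v0:v1,u0:u1,::-1];im=cv2.resize(im,None,fx=k,fy=k,interpolation=cv2.INTER_CUBIC);cv2.imwrite("pics/"+name,im)
def st():
    s=ctrl.observe();Rm=R.from_rotvec(s["ee_rot"]).as_matrix()
    print("t %.2f"%s["clock"],"tcp",np.round(s["position"],4),"grasp",np.round(s["position"]+Rm@[0,ctrl.grip_depth,0],4),"F",np.round(s["contact_force"],1),"T",np.round(s["wrist_torque"],2),"op %.3f"%s["opening"]);print(np.round(Rm,3)," q",np.round(s["qpos"],2));return s,Rm
def masks(f):
    h=cv2.cvtColor(f["frame"],cv2.COLOR_RGB2HSV);return h
E
python3 - <<'E'
from h import *
a=vision.grab_frame("scene");b=vision.grab_frame("top")
crop(a,"s1.png",320,440,200,310,6);crop(b,"t1.png",150,370,170,270,3.6)
st()
import pickle;pickle.dump((a,b),open("f0.pkl","wb"))
for n,f in(("s",a),("t",b)):
  h=masks(f)
  for c,m in (("red",(((h[...,0]<6)|(h[...,0]>172))&(h[...,1]>150)&(h[...,2]>60))),("green",((h[...,0]>50)&(h[...,0]<80)&(h[...,1]>120)&(h[...,2]>60)))):
    k,l,s,ce=cv2.connectedComponentsWithStats(m.astype(np.uint8))
    for i in range(1,k):
      if s[i,4]>25: print(n,c,s[i],np.round(ce[i],1))
E
```

```text
t 0.20 tcp [ 0.2147 -0.5867  0.2221] grasp [ 0.2147 -0.5867  0.2408] F [ 0.   0.7 -0.2] T [-0.    0.01 -0.02] op 1.003
[[-0.939 -0.     0.344]
 [-0.344  0.001 -0.939]
 [ 0.    -1.    -0.001]]  q [ 1.15  0.41 -0.01  1.6   0.01  1.13 -0.08]
s red [   0    0  131  109 9024] [50.  42.6]
s red [246   0  18  12 114] [255.6   4.3]
s red [ 284    0   94   46 3084] [329.   18.9]
s red [264  23  17   5  42] [272.9  24.9]
s red [359 241  50  34 836] [380.9 259.2]
s red [359 270  43  21 170] [378.3 281.4]
s green [  59   42   46   29 1033] [81.1 56.1]
s green [276 184  18  17 233] [284.8 192.1]
s green [375 224  25  21 322] [386.9 234.3]
s green [267 249  29  25 598] [281.  261.2]
t red [188 223  13   7  49] [193.3 225.2]
t red [184 225  27  30 256] [200.8 243.2]
t green [208 143  21  21 340] [218.1 153.1]
t green [299 224  16  16 191] [306.2 231.2]
t green [186 230  18  13 114] [194.8 235. ]
```

View pics/s1.png

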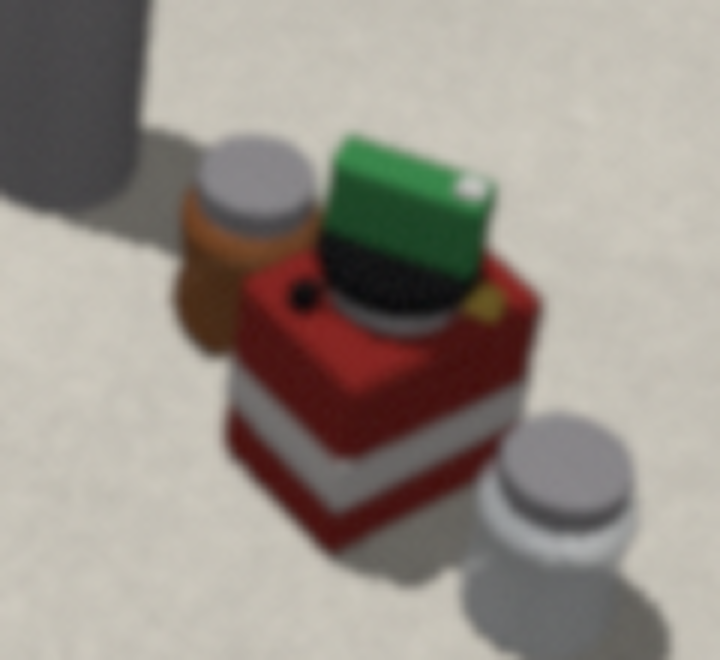

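View pics/t1.png

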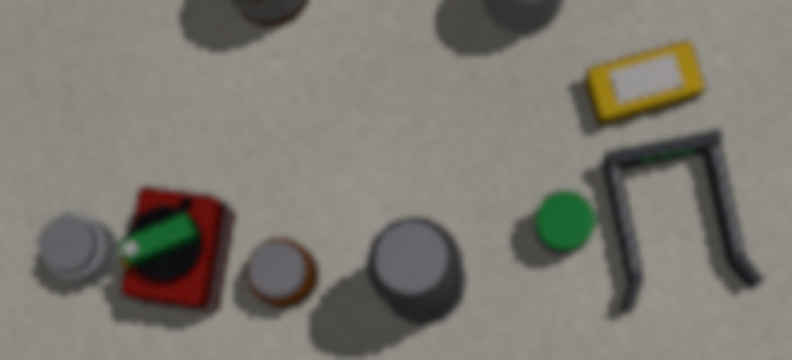

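The scene crop shows the canister upright, the bar's white spot at its right end, the yellow lug at (487,303) and the black post at (305,295) on the shoulder. In the top crop the canister's top corners are about (142,188), (223,200), (210,308) and (124,295), and the dock's inner U runs from (610,158) to (718,135). The shakers sit close on both ±y sides.

Run:
```python
from h import *
import pickle
a,b=pickle.load(open("f0.pkl","rb"))
P=lambda u,v,z:plane(b,150+u/3.6,170+v/3.6,z)
c=[P(*p,.1) for p in((142,188),(223,200),(210,308),(124,295))]
c=np.array(c)[:,:2];print("corners",np.round(c,3),"mean",c.mean(0))
print("sides",[round(np.linalg.norm(c[i]-c[(i+1)%4]),3) for i in range(4)])
for e in (c[0]-c[3],c[1]-c[2],[-(c[0]-c[1])[1]*-1,0]): print(np.round(np.degrees(np.arctan2(e[1],e[0])),1))
w=c[0]-c[1];print("width dir",np.degrees(np.arctan2(w[1],w[0]))-90)
# bar from green mask top
h=masks(b);m=((h[...,0]>50)&(h[...,0]<80)&(h[...,1]>100)&(h[...,2]>50)).astype(np.uint8)
k,l,s,ce=cv2.connectedComponentsWithStats(m);i=l[235,195]
pts=np.argwhere(l==i)[:,::-1].astype(np.float32);r=cv2.minAreaRect(pts);print("bar rect",r)
for n,z in(("top",.165),):
  e1,e2=P(196,222,z),P(128,250,z);print("bar ends",e1,e2,(e1+e2)/2,np.degrees(np.arctan2(*(e1-e2)[1::-1])))
# scene bar top corners crop
S=lambda u,v:(320+u/6,200+v/6)
q=[plane(a,*S(u,v),.165) for u,v in((350,136),(494,184),(484,202),(338,153))];q=np.array(q);print("scene bar top",np.round(q,3),q.mean(0));d=q[0]-q[1];print(np.linalg.norm(d),np.degrees(np.arctan2(d[1],d[0])))
# canister scene corner near z=.1
for u,v,z in((350,392,.1),(240,292,.1),(540,303,.1),(335,553,0)): print("sc",P and np.round(plane(a,*S(u,v),z),3))
# things
for n,u,v,z in(("salt",70,246,.084),("pepper",278,271,.084),("flask",411,256,.25),("tub",565,221,.072)): print(n,np.round(P(u,v,z),3))
for n,u,v,z in(("bw inner L",628,165,.06),("bwR",712,150,.06),("bw outL",606,156,.06),("bw outR",719,133,.06),("Lch mouth in",638,280,.045),("Lch tip",615,315,.045),("Rch in",735,262,.045),("Rtip",760,280,.045)): print(n,np.round(P(u,v,z),3))
crop(b,"t2.png",290,370,170,270,7)
crop(a,"s2.png",220,310,150,230,7)
```

```text
corners [[0.564 0.231]
 [0.552 0.162]
 [0.461 0.173]
 [0.473 0.245]] mean [0.51248988 0.20289548]
sides [np.float64(0.07), np.float64(0.092), np.float64(0.074), np.float64(0.092)]
-8.6
-6.3
0.0
width dir -9.392594839263921
bar rect ((193.84483337402344, 235.36204528808594), (7.613508701324463, 19.498010635375977), 68.19859313964844)
bar ends [0.52628257 0.17422357 0.165     ] [0.50441074 0.22888388 0.165     ] [0.51534665 0.20155373 0.165     ] -68.19162420032953
scene bar top [[0.523 0.185 0.165]
 [0.502 0.236 0.165]
 [0.512 0.24  0.165]
 [0.534 0.188 0.165]] [0.51782983 0.21236594 0.165     ]
0.05542970984205533 -67.86519671774738
sc [0.569 0.237 0.1  ]
sc [0.562 0.174 0.1  ]
sc [0.479 0.251 0.1  ]
sc [0.559 0.235 0.   ]
salt [0.517 0.295 0.084]
pepper [0.493 0.117 0.084]
flask [ 0.488 -0.003  0.25 ]
tub [ 0.533 -0.13   0.072]
bw inner L [ 0.583 -0.187  0.06 ]
bwR [ 0.595 -0.261  0.06 ]
bw outL [ 0.591 -0.168  0.06 ]
bw outR [ 0.61  -0.268  0.06 ]
Lch mouth in [ 0.483 -0.194  0.045]
Lch tip [ 0.453 -0.173  0.045]
Rch in [ 0.497 -0.28   0.045]
Rtip [ 0.481 -0.301  0.045]
```

View pics/t2.png

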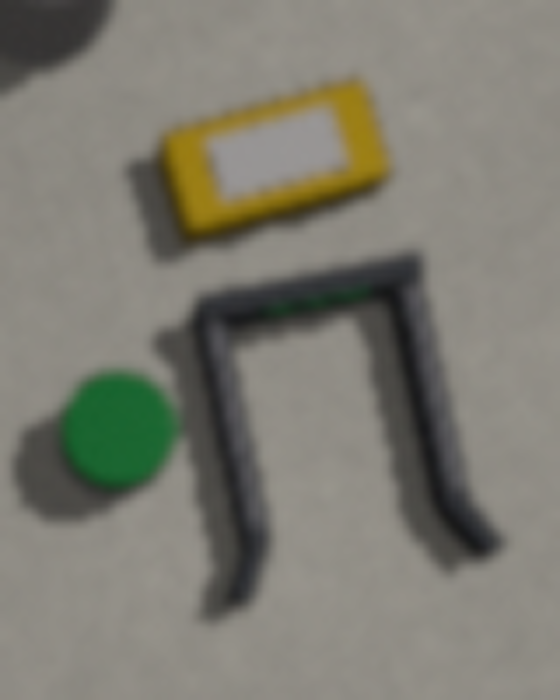

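View pics/s2.png

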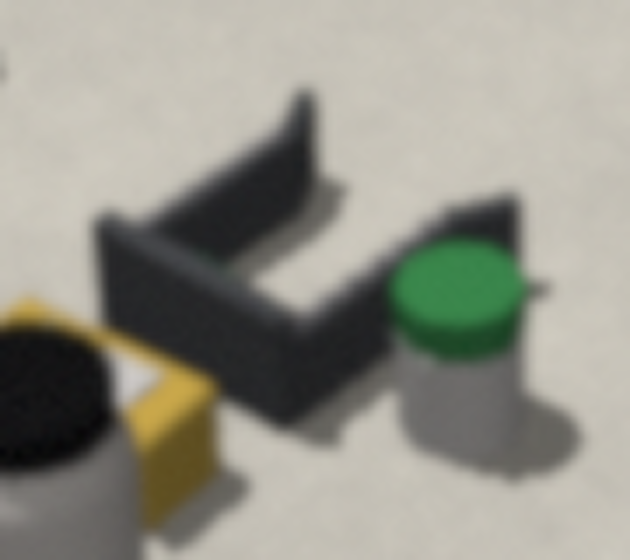

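The dock crop shows the cheeks converging on the back wall at (200,300)–(420,260), with the mouth at the bottom and the tub at (118,430) close to the left cheek. My crop-to-pixel conversion was missing a half-pixel offset, so I'll fix that and cross-check the two views.

Run:
```python
from h import *
import pickle
a,b=pickle.load(open("f0.pkl","rb"))
T=lambda u,v:(150+(u+.5)/3.6-.5,170+(v+.5)/3.6-.5)
S=lambda u,v:(320+(u+.5)/6-.5,200+(v+.5)/6-.5)
T2=lambda u,v:(290+(u+.5)/7-.5,170+(v+.5)/7-.5)
S2=lambda u,v:(220+(u+.5)/7-.5,150+(v+.5)/7-.5)
def t(n,p,q): x,e=tri(a,p,b,q);print(n,np.round(x,4),"gap %.4f"%e)
t("spot",S(471,187),T(130,248))
t("cap far end",S(345,145),T(196,222))
t("post",S(305,295),T(186,205))
t("corner +x+y",S(350,392),T(142,188))
t("corner +x-y",S(240,292),T(223,200))
t("salt top",S(565,465),T(70,246))
t("pepper top",S(255,175),T(278,271))
t("tub top",S2(458,290),T2(118,430))
t("bw outer +y",S2(290,322),T2(200,300))
t("bw outer -y",S2(108,218),T2(420,262))
t("mouth tip -y",S2(305,95),T2(497,545))
t("mouth tip +y",S2(517,200),T2(240,600))
t("knee +y", S2(445,215),T2(258,545))
t("knee -y", S2(285,130),T2(455,495))
# profiles across dock in top image (gray), rows
g=cv2.cvtColor(b["frame"],cv2.COLOR_RGB2GRAY)
for r in (222,230,238,244): print(r,g[r,310:365].tolist())
for c in (328,336,344): print("col",c,g[200:225,c].tolist())
```

```text
spot [0.5073 0.2289 0.1625] gap 0.0000
cap far end [0.5256 0.1791 0.1596] gap 0.0075
post [0.5491 0.1937 0.1061] gap 0.0004
corner +x+y [0.5655 0.2332 0.0964] gap 0.0004
corner +x-y [0.5544 0.1657 0.0896] gap 0.0014
salt top [0.5183 0.2982 0.0786] gap 0.0007
pepper top [0.4942 0.1184 0.0817] gap 0.0011
tub top [ 0.5352 -0.1289  0.0696] gap 0.0022
bw outer +y [ 0.5928 -0.166   0.0609] gap 0.0029
bw outer -y [ 0.6087 -0.2663  0.0609] gap 0.0025
mouth tip -y [ 0.4822 -0.2992  0.0458] gap 0.0001
mouth tip +y [ 0.4599 -0.1829  0.0457] gap 0.0016
knee +y [ 0.4864 -0.1936  0.0442] gap 0.0065
knee -y [ 0.5055 -0.2813  0.0479] gap 0.0017
222 [131, 136, 136, 126, 103, 81, 73, 70, 57, 40, 49, 68, 83, 99, 126, 140, 142, 140, 140, 138, 140, 140, 140, 141, 141, 140, 140, 141, 143, 143, 140, 134, 117, 86, 75, 72, 64, 44, 27, 42, 68, 84, 90, 113, 134, 139, 142, 144, 142, 141, 142, 143, 144, 143, 141]
230 [75, 74, 75, 78, 83, 87, 78, 76, 73, 65, 48, 42, 61, 78, 88, 111, 133, 141, 143, 143, 143, 143, 142, 142, 142, 141, 141, 141, 142, 143, 142, 141, 141, 135, 116, 86, 75, 72, 61, 39, 27, 43, 69, 88, 9
[... 236 characters left out ...]
75, 71, 59, 35, 31, 50, 73, 89, 105, 129, 137, 139, 140, 141, 142, 141, 141]
244 [142, 142, 141, 141, 142, 141, 141, 141, 125, 91, 76, 74, 66, 49, 42, 60, 74, 86, 113, 138, 146, 145, 145, 145, 145, 145, 144, 144, 144, 143, 142, 143, 144, 145, 143, 142, 135, 117, 90, 76, 74, 71, 60, 42, 27, 30, 40, 51, 66, 93, 121, 136, 139, 139, 140]
col 328 [69, 65, 98, 129, 140, 140, 141, 142, 139, 122, 89, 60, 51, 46, 37, 40, 59, 81, 109, 134, 140, 139, 140, 139, 142]
col 336 [99, 127, 139, 140, 140, 141, 140, 131, 106, 70, 53, 49, 42, 40, 53, 78, 107, 132, 141, 141, 140, 140, 140, 140, 140]
col 344 [138, 140, 139, 139, 139, 135, 117, 82, 58, 51, 41, 27, 32, 52, 64, 71, 72, 72, 73, 74, 75, 74, 75, 74, 76]
```

Run:
```python
from h import *
import pickle
a,b=pickle.load(open("f0.pkl","rb"))
L=np.array([plane(b,u,v,.045)[:2] for u,v in((323.6,222),(325.15,230),(327.05,238))])
Rr=np.array([plane(b,u,v,.045)[:2] for u,v in((349.5,222),(351.5,230),(353.2,238))])
for n,X in(("L",L),("R",Rr)):
  d=X[0]-X[-1];print(n,np.round(X,4),np.degrees(np.arctan2(d[1],d[0])))
ang=np.radians(9.5);ex=np.array([np.cos(ang),np.sin(ang)]);ey=np.array([-ex[1],ex[0]])
print("gap",((L-Rr)@ey),"mid lateral",((L.mean(0)+Rr.mean(0))/2@ey))
O=np.array([plane(b,u,v,.06)[:2] for u,v in((328,210.5),(336,208.7),(344,206.9))])
print("outer back",O,O@ex); d=O[0]-O[2];print(np.degrees(np.arctan2(d[1],d[0]))-90)
bx=(O@ex).mean()-.064;print("seat top-only",ex*bx+ey*((L.mean(0)+Rr.mean(0))/2@ey), )
s,Rm=st()
# bar
m=((masks(b)[...,0]>50)&(masks(b)[...,0]<80)&(masks(b)[...,1]>100)&(masks(b)[...,2]>50))
```

```text
L [[ 0.5652 -0.1847]
 [ 0.5394 -0.1889]
 [ 0.5138 -0.1941]] 10.426906830402013
R [[ 0.5638 -0.2673]
 [ 0.5381 -0.2727]
 [ 0.5125 -0.2771]] 10.798270440261366
gap [0.08126761 0.08245513 0.08160777] mid lateral -0.31657562673365836
outer back [[ 0.59967575 -0.19844575]
 [ 0.60504746 -0.22400055]
 [ 0.6104268  -0.24959164]] [0.55869856 0.55977885 0.56086066]
11.870951617284163
seat top-only [ 0.54123009 -0.23040679]
t 0.20 tcp [ 0.2147 -0.5867  0.2221] grasp [ 0.2147 -0.5867  0.2408] F [ 0.   0.7 -0.2] T [-0.    0.01 -0.02] op 1.003
[[-0.939 -0.     0.344]
 [-0.344  0.001 -0.939]
 [ 0.    -1.    -0.001]]  q [ 1.15  0.41 -0.01  1.6   0.01  1.13 -0.08]
```

```bash
cat >> h.py <<'E'
def plan(p,yaw,n,jaw,pos=None,yaw0=None,m=10):
    """rows to TCP p with jaw-axis (tool z) yaw deg, tool down, n rows; prints first m"""
    s=ctrl.observe();Rm=R.from_rotvec(s["ee_rot"]).as_matrix()
    pos=s["position"] if pos is None else pos
    y0=np.degrees(np.arctan2(Rm[1,2],Rm[0,2])) if yaw0 is None else yaw0
    d=(yaw-y0+180)%360-180; dp=(np.array(p)-pos)/n
    # tilt fix
    print("dyaw",round(d,2),"dp",np.round(np.array(p)-pos,4),"tilt",np.round(Rm[:2,1],4))
    for i in range(min(n,m)):
        ya=np.radians(y0+d*i/n);z=np.array([np.cos(ya),np.sin(ya),0]);y=np.array([0,0,-1.]);x=np.cross(y,z)
        l=np.array([x,y,z])@dp
        print([*[float(v) for v in np.round(l,4)],0,float(round(-np.radians(d)/n,4)),0,jaw],end=",")
    print()
E
python3 -c "
from h import *
plan([0.517,0.205,0.32],22,20,0)"
```

```text
dyaw 91.9 dp [0.3023 0.7917 0.0979] tilt [-0.0004  0.0009]
[-0.0278, -0.0049, -0.032, 0, -0.0802, 0, 0],[-0.0303, -0.0049, -0.0296, 0, -0.0802, 0, 0],[-0.0325, -0.0049, -0.0271, 0, -0.0802, 0, 0],[-0.0346, -0.0049, -0.0244, 0, -0.0802, 0, 0],[-0.0365, -0.0049, -0.0216, 0, -0.0802, 0, 0],[-0.0381, -0.0049, -0.0186, 0, -0.0802, 0, 0],[-0.0394, -0.0049, -0.0155, 0, -0.0802, 0, 0],[-0.0406, -0.0049, -0.0123, 0, -0.0802, 0, 0],[-0.0414, -0.0049, -0.009, 0, -0.0802, 0, 0],[-0.042, -0.0049, -0.0056, 0, -0.0802, 0, 0],
```

Raise faster at the start so the path clears everything.

>>> servo_tool:
  series:
    - [[-0.028, -0.012, -0.032, 0, -0.08, 0, 0], [-0.03, -0.012, -0.03, 0, -0.08, 0, 0], [-0.032, -0.012, -0.027, 0, -0.08, 0, 0], [-0.035, -0.012, -0.024, 0, -0.08, 0, 0], [-0.036, -0.012, -0.022, 0, -0.08, 0, 0], [-0.038, -0.012, -0.019, 0, -0.08, 0, 0], [-0.039, -0.012, -0.015, 0, -0.08, 0, 0], [-0.041, -0.012, -0.012, 0, -0.08, 0, 0], [-0.041, -0.008, -0.009, 0, -0.08, 0, 0], [-0.042, 0, -0.006, 0, -0.08, 0, 0]]

```text
clock: 1.2
position: [0.3622, -0.1793, 0.3274]
ee_rot: [-0.996, 1.5, -1.495]
contact_force: [0.9, 0.2, -0.1]
opening: 1.001
```

```bash
python3 -c "
from h import *
st();plan([0.517,0.205,0.30],22,10,0)"
```

```text
t 1.20 tcp [ 0.3622 -0.1793  0.3274] grasp [ 0.3623 -0.1793  0.3461] F [ 0.9  0.2 -0.1] T [-0.07 -0.1  -0.01] op 1.001
[[-0.388 -0.003  0.921]
 [-0.921  0.001 -0.388]
 [ 0.    -1.    -0.004]]  q [ 0.77 -0.04 -0.41  1.9  -0.02  1.28 -0.03]
dyaw 44.86 dp [ 0.1548  0.3843 -0.0274] tilt [-0.0034  0.0012]
[-0.0414, 0.0027, -0.0007, 0, -0.0783, 0, 0],[-0.0413, 0.0027, 0.0026, 0, -0.0783, 0, 0],[-0.041, 0.0027, 0.0058, 0, -0.0783, 0, 0],[-0.0404, 0.0027, 0.009, 0, -0.0783, 0, 0],[-0.0396, 0.0027, 0.0121, 0, -0.0783, 0, 0],[-0.0385, 0.0027, 0.0152, 0, -0.0783, 0, 0],[-0.0372, 0.0027, 0.0182, 0, -0.0783, 0, 0],[-0.0357, 0.0027, 0.021, 0, -0.0783, 0, 0],[-0.034, 0.0027, 0.0237, 0, -0.0783, 0, 0],[-0.032, 0.0027, 0.0263, 0, -0.0783, 0, 0],
```

>>> servo_tool:
  series:
    - [[-0.041, 0, -0.001, 0, -0.078, 0, 0], [-0.041, 0, 0.003, 0, -0.078, 0, 0], [-0.041, 0, 0.006, 0, -0.078, 0, 0], [-0.04, 0, 0.009, 0, -0.078, 0, 0], [-0.04, 0, 0.012, 0, -0.078, 0, 0], [-0.038, 0, 0.015, 0, -0.078, 0, 0], [-0.037, 0, 0.018, 0, -0.078, 0, 0], [-0.036, 0, 0.021, 0, -0.078, 0, 0], [-0.034, 0.015, 0.024, 0, -0.078, 0, 0], [-0.032, 0.015, 0.026, 0, -0.078, 0, 0]]

```text
clock: 2.2
position: [0.5155, 0.222, 0.3]
ee_rot: [-1.374, 0.897, -0.908]
contact_force: [0.8, -0.5, 0.2]
opening: 0.998
```

Run:
```python
from h import *
s,Rm=st();plan([0.517,0.205,0.20],22,5,0)
for n in("scene","top"):
  f=vision.grab_frame(n)
  if n=="scene": crop(f,"s3.png",300,460,130,310,3.3)
  else: crop(f,"t3.png",130,290,180,290,4.5)
```

```text
t 2.20 tcp [0.5155 0.222  0.3   ] grasp [0.5154 0.222  0.3187] F [ 0.8 -0.5  0.2] T [-0.05 -0.09 -0.02] op 0.998
[[ 0.398  0.007  0.917]
 [-0.917 -0.002  0.398]
 [ 0.005 -1.     0.005]]  q [ 0.14  0.35 -0.83  1.61  0.27  1.3  -0.33]
dyaw -1.48 dp [ 0.0015 -0.017  -0.1   ] tilt [ 0.0065 -0.0023]
[0.0032, 0.02, -0.0011, 0, 0.0052, 0, 0],[0.0032, 0.02, -0.0011, 0, 0.0052, 0, 0],[0.0032, 0.02, -0.001, 0, 0.0052, 0, 0],[0.0033, 0.02, -0.001, 0, 0.0052, 0, 0],[0.0033, 0.02, -0.001, 0, 0.0052, 0, 0],
```

View pics/s3.png

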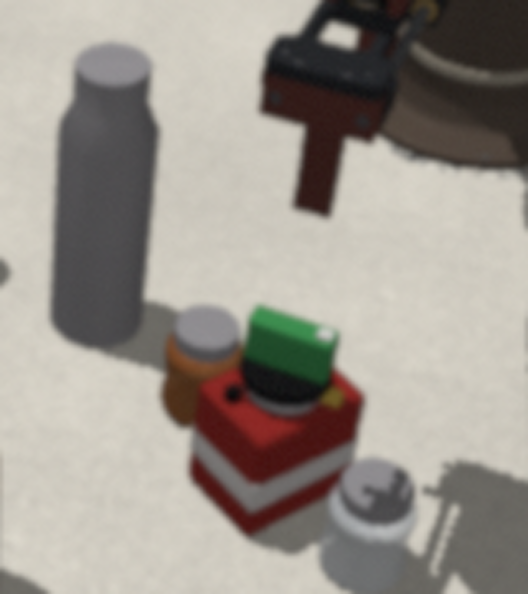

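The scene crop shows the open gripper above the bar, with the front finger at (315,165) and the bar at (290,345). Descending.

>>> servo_tool:
  series:
    - [[0.003, 0.025, -0.001, 0.005, 0.008, 0, 0], [0.004, 0.025, -0.001, 0, 0.006, 0, 0], [0.004, 0.025, -0.001, 0, 0.006, 0, 0], [0.004, 0.025, -0.001, 0, 0.005, 0, 0], [0.002, 0.025, -0.001, 0, 0, 0, 0]]

```text
clock: 2.8
position: [0.5178, 0.2092, 0.1711]
ee_rot: [-1.36, 0.911, -0.92]
contact_force: [0.4, 0.2, 0.4]
opening: 1.0
```

Run:
```python
from h import *
s,Rm=st();plan([0.517,0.205,0.132],22,3,0)
f=vision.grab_frame("scene");crop(f,"s4.png",300,460,150,310,3.5)
f=vision.grab_frame("top"); crop(f,"t4.png",130,290,180,290,4.5)
```

```text
t 2.80 tcp [0.5178 0.2092 0.1711] grasp [0.5176 0.2091 0.1898] F [0.4 0.2 0.4] T [-0.01 -0.11 -0.01] op 1.000
[[ 0.381  0.01   0.925]
 [-0.925  0.004  0.381]
 [-0.    -1.     0.011]]  q [ 0.12  0.46 -0.78  1.79  0.37  1.04 -0.41]
dyaw -0.39 dp [-0.0008 -0.0042 -0.0391] tilt [0.0099 0.0045]
[0.0012, 0.013, -0.0008, 0, 0.0023, 0, 0],[0.0012, 0.013, -0.0008, 0, 0.0023, 0, 0],[0.0012, 0.013, -0.0008, 0, 0.0023, 0, 0],
```

View pics/s4.png

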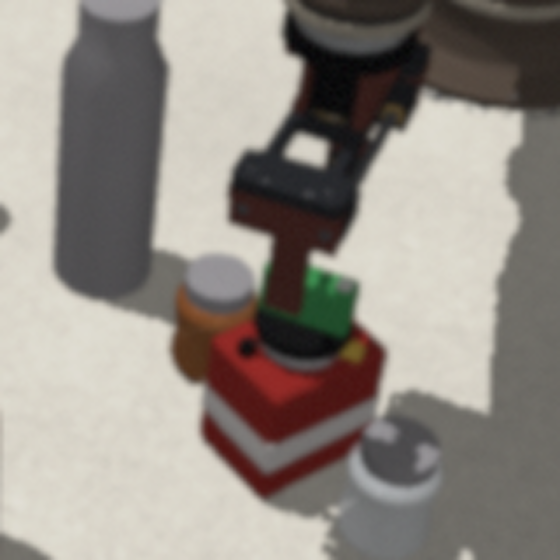

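View pics/t4.png

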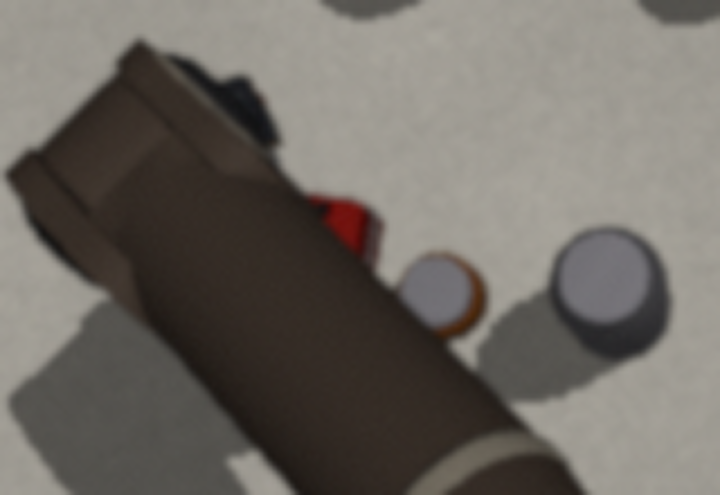

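Run:
```python
from h import *
s,Rm=st();f=vision.grab_frame("scene")
for off in(.044,.0575): 
  p=proj(f,s["position"]+Rm[:,2]*off); print(off,p,"crop",(p-[300,150])*3.5)
```

```text
t 2.90 tcp [0.516 0.208 0.169] grasp [0.516  0.208  0.1877] F [-0.8 -0.1 -0.1] T [-0.04 -0.12 -0.03] op 1.000
[[ 0.381  0.005  0.925]
 [-0.925  0.002  0.381]
 [-0.    -1.     0.005]]  q [ 0.12  0.46 -0.78  1.79  0.37  1.04 -0.41]
0.044 [381.7416776  237.51632768] crop [286.09587159 306.30714687]
0.0575 [379.56708949 241.38244989] crop [278.4848132  319.83857463]
```

The scene crop shows the front fingertip at about (283,308), matching its projection (278–286, 306–320), so calibration and robot agree. In the top view the arm hides the cap. Going down, then closing.

>>> servo_tool:
  series:
    - [[0.002, 0.014, 0, 0, 0.003, 0, 0], [0.002, 0.014, 0, 0, 0.003, 0, 0], [0, 0.009, 0, 0, 0, 0, 0]]

```text
clock: 3.25
position: [0.5214, 0.2065, 0.1362]
ee_rot: [-1.354, 0.914, -0.927]
contact_force: [0.2, -0.2, -0.3]
opening: 1.001
```

Run:
```python
from h import *
s,Rm=st();plan([0.517,0.205,0.132],22,1,0)
f=vision.grab_frame("scene");crop(f,"s5.png",340,430,190,300,5)
```

```text
t 3.25 tcp [0.5214 0.2065 0.1362] grasp [0.5211 0.2064 0.1549] F [ 0.2 -0.2 -0.3] T [-0.02 -0.13 -0.05] op 1.001
[[ 0.374  0.014  0.927]
 [-0.927  0.006  0.374]
 [-0.    -1.     0.015]]  q [ 0.1   0.5  -0.76  1.82  0.41  0.97 -0.44]
dyaw 0.01 dp [-0.0044 -0.0015 -0.0042] tilt [0.0137 0.006 ]
[-0.0003, 0.0042, -0.0046, 0, -0.0001, 0, 0],
```

View pics/s5.png

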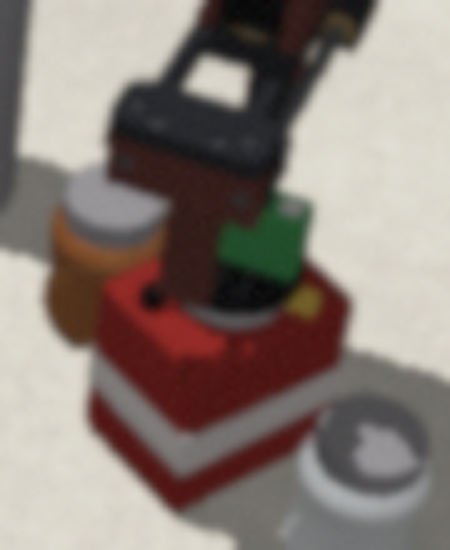

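The scene crop shows the front finger tip at (190,300), just above the black disc, straddling the bar. I'll centre on it and close.

>>> servo_tool:
  series:
    - [[0, 0.003, -0.004, -0.015, 0, 0, 0], [0, 0, 0, 0, 0, 0, 0.5], [0, 0, 0, 0, 0, 0, 0.8], [0, 0, 0, 0, 0, 0, 1], [0, 0, 0, 0, 0, 0, 1], [0, 0, 0, 0, 0, 0, 1]]

```text
clock: 3.9
position: [0.517, 0.2055, 0.1324]
ee_rot: [-1.368, 0.923, -0.92]
contact_force: [-0.9, 0.3, 0.0]
opening: 0.581
```

Run:
```python
from h import *
s,Rm=st()
f=vision.grab_frame("scene");crop(f,"s6.png",340,430,190,300,5)
```

```text
t 3.90 tcp [0.517  0.2055 0.1324] grasp [0.5171 0.2055 0.1511] F [-0.9  0.3  0. ] T [-0.01 -0.09  0.01] op 0.581
[[ 0.375 -0.002  0.927]
 [-0.927  0.     0.375]
 [-0.001 -1.    -0.002]]  q [ 0.1   0.5  -0.75  1.82  0.41  0.98 -0.44]
```

View pics/s6.png

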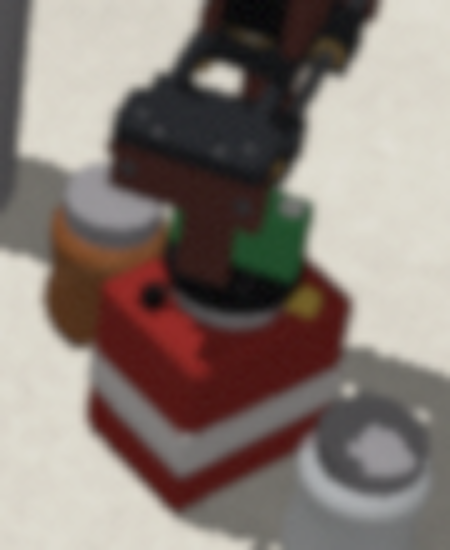

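The scene crop shows the fingers half closed (finger tip at about (207,278)) and nothing disturbed. Keep closing.

>>> servo_tool:
  series:
    - [[0, 0, 0, 0, 0, 0, 1], [0, 0, 0, 0, 0, 0, 1], [0, 0, 0, 0, 0, 0, 1], [0, 0, 0, 0, 0, 0, 1], [0, 0, 0, 0, 0, 0, 1], [0, 0, 0, 0, 0, 0, 1]]

```text
clock: 4.55
position: [0.5167, 0.2053, 0.1325]
ee_rot: [-1.369, 0.923, -0.92]
contact_force: [-0.6, 0.5, -0.3]
opening: 0.226
```

Run:
```python
from h import *
s,Rm=st()
f=vision.grab_frame("scene");crop(f,"s7.png",340,430,190,300,5)
```

```text
t 4.55 tcp [0.5167 0.2053 0.1325] grasp [0.5167 0.2053 0.1512] F [-0.6  0.5 -0.3] T [ 0.06 -0.16  0.01] op 0.226
[[ 0.375 -0.003  0.927]
 [-0.927 -0.     0.375]
 [-0.001 -1.    -0.003]]  q [ 0.1   0.5  -0.75  1.82  0.41  0.98 -0.44]
```

View pics/s7.png

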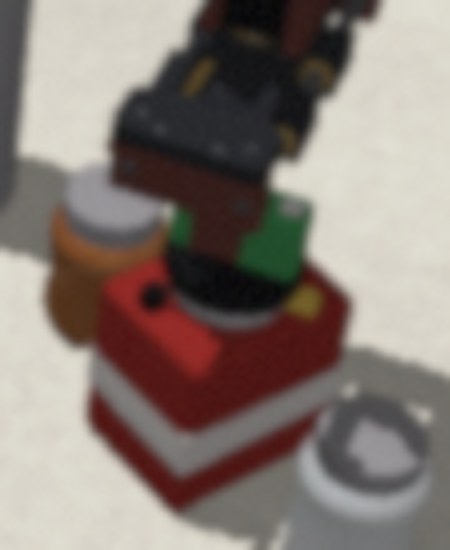

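Opening 0.226 × 88 mm ≈ 20 mm, so the bar is gripped. Lift straight up.

>>> servo_tool:
  series:
    - [[0, -0.015, 0, 0, 0, 0, 1], [0, -0.025, 0, 0, 0, 0, 1], [0, -0.03, 0, 0, 0, 0, 1], [0, -0.03, 0, 0, 0, 0, 1], [0, -0.035, 0, 0, 0, 0, 1], [0, -0.035, 0, 0, 0, 0, 1], [0, -0.035, 0, 0, 0, 0, 1], [0, -0.035, 0, 0, 0, 0, 1], [0, -0.03, 0, 0, 0, 0, 1], [0, -0.02, 0, 0, 0, 0, 1]]

```text
clock: 5.6
position: [0.5124, 0.2035, 0.4343]
ee_rot: [-1.381, 0.928, -0.91]
contact_force: [0.9, -0.1, -4.5]
opening: 0.231
```

Run:
```python
from h import *
s,Rm=st()
f=vision.grab_frame("scene");cv2.imwrite("pics/s8.png",f["frame"][:,:,::-1])
f=vision.grab_frame("top");cv2.imwrite("pics/t8.png",f["frame"][:,:,::-1])
plan([0.50,-0.225,0.44],40.5,15,1)
```

```text
t 5.60 tcp [0.5124 0.2035 0.4343] grasp [0.5127 0.2035 0.453 ] F [ 0.9 -0.1 -4.5] T [-0.   -0.17  0.02] op 0.231
[[ 0.38  -0.016  0.925]
 [-0.925 -0.004  0.38 ]
 [-0.002 -1.    -0.016]]  q [ 0.17  0.29 -0.84  1.37  0.21  1.59 -0.26]
dyaw 18.17 dp [-0.0131 -0.4292  0.0052] tilt [-0.0132 -0.0028]
[0.0261, -0.0003, -0.0117, 0, -0.0211, 0, 1],[0.0259, -0.0003, -0.0122, 0, -0.0211, 0, 1],[0.0256, -0.0003, -0.0128, 0, -0.0211, 0, 1],[0.0253, -0.0003, -0.0133, 0, -0.0211, 0, 1],[0.0251, -0.0003, -0.0138, 0, -0.0211, 0, 1],[0.0248, -0.0003, -0.0144, 0, -0.0211, 0, 1],[0.0244, -0.0003, -0.0149, 0, -0.0211, 0, 1],[0.0241, -0.0003, -0.0154, 0, -0.0211, 0, 1],[0.0238, -0.0003, -0.0159, 0, -0.0211, 0, 1],[0.0235, -0.0003, -0.0164, 0, -0.0211, 0, 1],
```

View pics/s8.png

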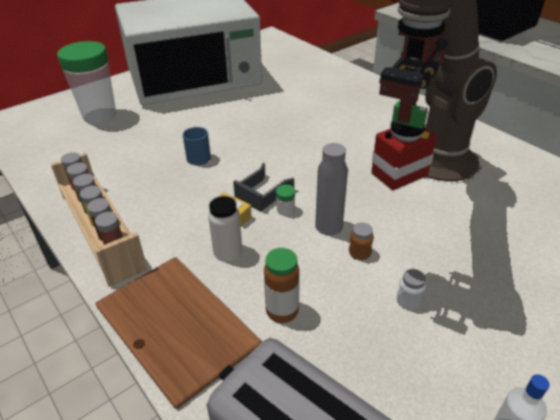

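View pics/t8.png

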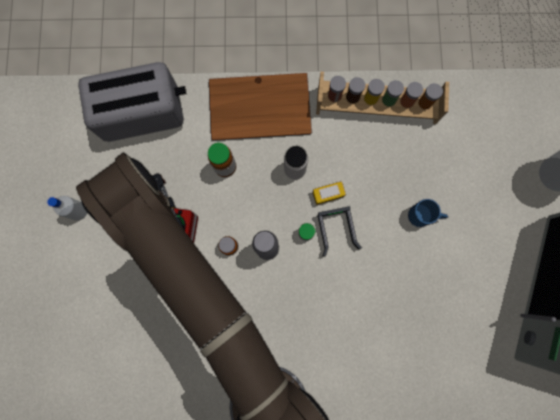

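The scene view shows the canister held clear at (404,150), with salt (413,288) and pepper (361,242) undisturbed. The top view shows the dock clear at (338,230). I'll carry it over the flask toward a spot in front of the dock mouth.

Run:
```python
from h import *
plan([0.405,-0.255,0.43],41,14,1)
```

```text
dyaw 18.67 dp [-0.1081 -0.4592 -0.0048] tilt [-0.0132 -0.0028]
[0.0274, 0.0003, -0.0196, 0, -0.0233, 0, 1],[0.0269, 0.0003, -0.0202, 0, -0.0233, 0, 1],[0.0265, 0.0003, -0.0209, 0, -0.0233, 0, 1],[0.026, 0.0003, -0.0215, 0, -0.0233, 0, 1],[0.0255, 0.0003, -0.0221, 0, -0.0233, 0, 1],[0.0249, 0.0003, -0.0227, 0, -0.0233, 0, 1],[0.0244, 0.0003, -0.0232, 0, -0.0233, 0, 1],[0.0239, 0.0003, -0.0238, 0, -0.0233, 0, 1],[0.0233, 0.0003, -0.0243, 0, -0.0233, 0, 1],[0.0227, 0.0003, -0.0249, 0, -0.0233, 0, 1],
```

>>> servo_tool:
  series:
    - [[0.017, 0, -0.012, 0.008, -0.01, 0, 1], [0.027, 0, -0.02, 0.006, -0.023, 0, 1], [0.027, 0, -0.021, 0, -0.023, 0, 1], [0.026, 0, -0.022, 0, -0.023, 0, 1], [0.026, 0, -0.022, 0, -0.023, 0, 1]]

```text
clock: 6.2
position: [0.4717, 0.0521, 0.4274]
ee_rot: [-1.408, 0.837, -0.818]
contact_force: [-0.2, -0.1, -4.4]
opening: 0.227
```

Run:
```python
from h import *
s,Rm=st()
plan([0.405,-0.255,0.43],41,9,1)
```

```text
t 6.20 tcp [0.4717 0.0521 0.4274] grasp [0.4719 0.052  0.4461] F [-0.2 -0.1 -4.4] T [ 0.   -0.18 -0.04] op 0.227
[[ 0.486 -0.01   0.874]
 [-0.874  0.006  0.486]
 [-0.01  -1.    -0.006]]  q [ 0.52  0.11 -0.79  1.55  0.07  1.52  0.23]
dyaw 11.93 dp [-0.0667 -0.3071  0.0026] tilt [-0.0102  0.0056]
[0.0262, -0.0003, -0.0231, 0, -0.0231, 0, 1],[0.0257, -0.0003, -0.0237, 0, -0.0231, 0, 1],[0.0251, -0.0003, -0.0242, 0, -0.0231, 0, 1],[0.0246, -0.0003, -0.0248, 0, -0.0231, 0, 1],[0.024, -0.0003, -0.0254, 0, -0.0231, 0, 1],[0.0234, -0.0003, -0.0259, 0, -0.0231, 0, 1],[0.0228, -0.0003, -0.0265, 0, -0.0231, 0, 1],[0.0222, -0.0003, -0.027, 0, -0.0231, 0, 1],[0.0215, -0.0003, -0.0275, 0, -0.0231, 0, 1],
```

>>> servo_tool:
  series:
    - [[0.026, -0.001, -0.023, 0, -0.023, 0, 1], [0.026, -0.001, -0.024, 0, -0.023, 0, 1], [0.025, 0, -0.024, 0, -0.023, 0, 1], [0.025, 0, -0.025, 0, -0.023, 0, 1], [0.024, 0, -0.025, 0, -0.023, 0, 1], [0.023, 0, -0.026, 0, -0.023, 0, 1], [0.023, 0, -0.026, 0, -0.023, 0, 1], [0.02, 0, -0.024, 0, -0.023, 0, 1], [0.012, 0, -0.015, 0, -0.02, 0, 1]]

```text
clock: 7.1
position: [0.3981, -0.2484, 0.4157]
ee_rot: [-1.469, 0.69, -0.642]
contact_force: [0.4, -0.6, -3.8]
opening: 0.224
```

Run:
```python
from h import *
s,Rm=st()
f=vision.grab_frame("scene");cv2.imwrite("pics/s9.png",f["frame"][:,:,::-1])
f=vision.grab_frame("top");cv2.imwrite("pics/t9.png",f["frame"][:,:,::-1])
plan([0.405,-0.255,0.20],41,8,1)
```

```text
t 7.10 tcp [ 0.3981 -0.2484  0.4157] grasp [ 0.3987 -0.2486  0.4344] F [ 0.4 -0.6 -3.8] T [-0.2  -0.13  0.05] op 0.224
[[ 0.658 -0.028  0.753]
 [-0.753  0.01   0.658]
 [-0.026 -1.    -0.014]]  q [ 0.93  0.08 -0.51  1.59  0.04  1.51  1.13]
dyaw 0.01 dp [ 0.0071 -0.0058 -0.2153] tilt [-0.0285  0.0103]
[0.0011, 0.0269, 0.0002, 0, -0.0, 0, 1],[0.0011, 0.0269, 0.0002, 0, -0.0, 0, 1],[0.0011, 0.0269, 0.0002, 0, -0.0, 0, 1],[0.0011, 0.0269, 0.0002, 0, -0.0, 0, 1],[0.0011, 0.0269, 0.0002, 0, -0.0, 0, 1],[0.0011, 0.0269, 0.0002, 0, -0.0, 0, 1],[0.0011, 0.0269, 0.0002, 0, -0.0, 0, 1],[0.0011, 0.0269, 0.0002, 0, -0.0, 0, 1],
```

View pics/s9.png

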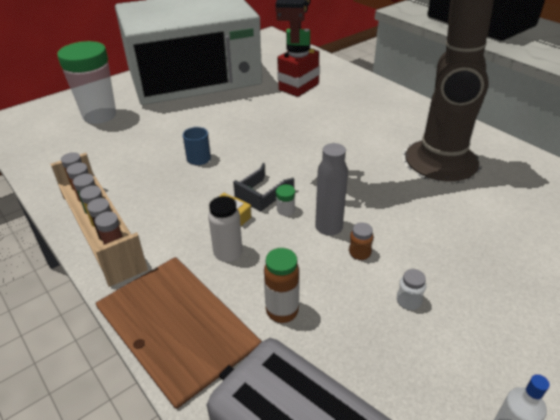

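View pics/t9.png

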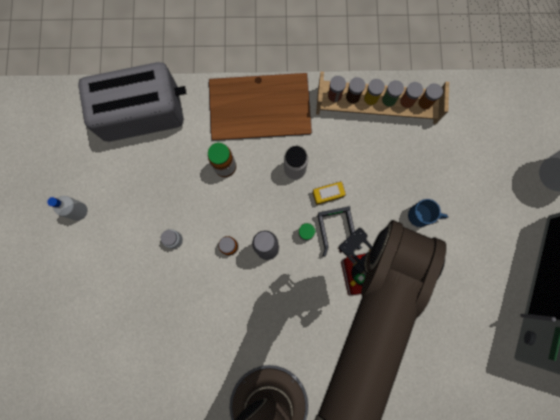

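The scene view shows the canister at (298,72) in the air short of the dock mouth, with nothing disturbed. The top view shows its red top at (357,273), in line with the dock mouth. Level the tool and descend.

>>> servo_tool:
  series:
    - [[0.001, 0.02, 0, 0.008, 0, -0.014, 1], [0.001, 0.03, 0, 0.006, 0, -0.012, 1], [0.001, 0.03, 0, 0, 0, 0, 1], [0.001, 0.03, 0, 0, 0, 0, 1], [0.001, 0.03, 0, 0, 0, 0, 1], [0.001, 0.03, 0, 0, 0, 0, 1], [0.001, 0.025, 0, 0, 0, 0, 1], [0, 0.01, 0, 0, 0, 0, 1]]

```text
clock: 8.0
position: [0.3978, -0.2452, 0.197]
ee_rot: [-1.462, 0.671, -0.659]
contact_force: [0.3, 0.6, -4.0]
opening: 0.225
```

Run:
```python
from h import *
s,Rm=st()
f=vision.grab_frame("scene");crop(f,"s10.png",210,350,60,220,3.7)
f=vision.grab_frame("top");crop(f,"t10.png",290,400,190,300,5)
plan([0.405,-0.255,0.136],41,3,1)
```

```text
t 8.00 tcp [ 0.3978 -0.2452  0.197 ] grasp [ 0.3979 -0.2453  0.2157] F [ 0.3  0.6 -4. ] T [0.02 0.02 0.01] op 0.225
[[ 0.658 -0.005  0.753]
 [-0.753  0.007  0.659]
 [-0.008 -1.     0.001]]  q [ 0.9   0.22 -0.51  1.96  0.12  1.    1.05]
dyaw -0.18 dp [ 0.0067 -0.0094 -0.0622] tilt [-0.0041  0.0068]
[0.0038, 0.0207, -0.0004, 0, 0.0011, 0, 1],[0.0038, 0.0207, -0.0004, 0, 0.0011, 0, 1],[0.0038, 0.0207, -0.0004, 0, 0.0011, 0, 1],
```

View pics/s10.png

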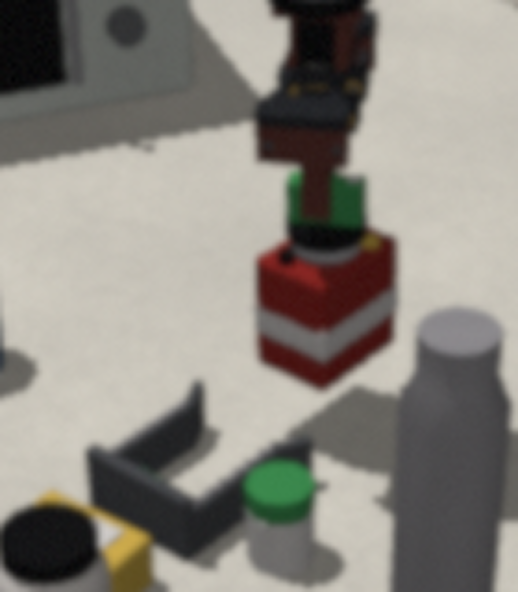

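View pics/t10.png

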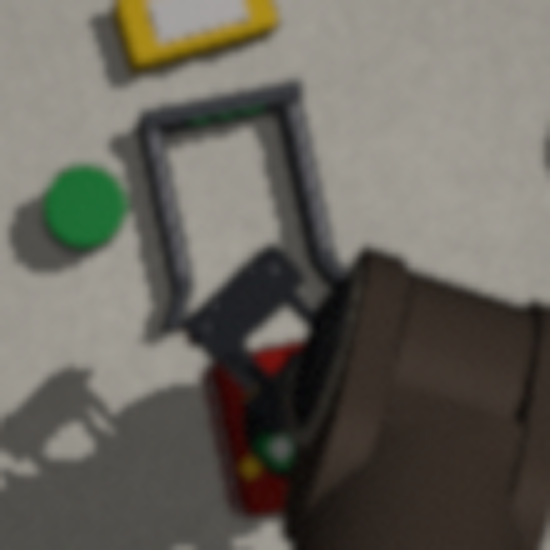

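Run:
```python
from h import *
s,Rm=st();zb=s["position"][2]-.1325
f=vision.grab_frame("scene");b=vision.grab_frame("top")
crop(f,"s11.png",270,325,95,175,7)
S=lambda u,v:(210+(u+.5)/3.7-.5,60+(v+.5)/3.7-.5)
T=lambda u,v:(290+(u+.5)/5-.5,190+(v+.5)/5-.5)
def yaw(p,q):d=p-q;return np.degrees(np.arctan2(d[1],d[0]))
N,Lc,Rc=[plane(f,*S(u,v),zb)for u,v in((322,387),(260,356),(393,337))]
print("bottom",N,Lc,Rc,np.linalg.norm(N-Lc),np.linalg.norm(N-Rc),"yawx",yaw(N,Rc),"yawy",yaw(N,Lc)-90)
c=(Lc+Rc)/2;print("centre",c)
tl=[plane(b,*T(u,v),zb+.1)for u,v in((214,368),(247,512),(298,346))];print("top",np.round(tl,4),yaw(tl[0],tl[1]),yaw(tl[0],tl[2])-90)
```

```text
t 8.10 tcp [ 0.3983 -0.2456  0.1982] grasp [ 0.3983 -0.2457  0.2169] F [ 0.5  0.3 -4.3] T [ 0.04 -0.12  0.04] op 0.227
[[ 0.658 -0.004  0.753]
 [-0.753  0.007  0.658]
 [-0.008 -1.     0.001]]  q [ 0.9   0.22 -0.51  1.96  0.12  1.    1.05]
bottom [ 0.42679082 -0.20885652  0.06574697] [ 0.43731358 -0.27401056  0.06574697] [ 0.33657069 -0.22506293  0.06574697] 0.06599831918092418 0.09166416980721893 yawx 10.183543184945298 yawy 9.174385347058532
centre [ 0.38694213 -0.24953675  0.06574697]
top [[ 0.4285 -0.1963  0.1657]
 [ 0.3463 -0.2126  0.1657]
 [ 0.4404 -0.2454  0.1657]] 11.176507092347663 13.586260224156604
```

View pics/s11.png

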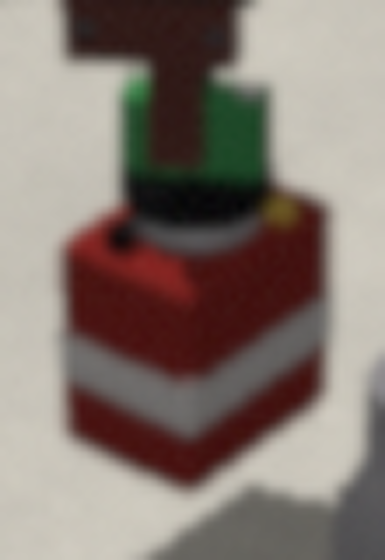

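The scene crop shows the canister upright with its near bottom corner at (190,488), and both faces measure about 10° yaw, which matches the dock. My top-view left edge included the side face, so I trust the TCP-based lateral position: the axis should shift about −9 mm across. Move onto the dock line and lower.

>>> servo_tool:
  series:
    - [[0.005, 0.02, -0.001, 0, 0, 0, 1], [0.004, 0.02, -0.001, 0, 0, 0, 1], [0.002, 0.014, 0, 0, 0, 0, 1], [0, 0.005, 0, 0, 0, 0, 1]]

```text
clock: 8.6
position: [0.4112, -0.2592, 0.1475]
ee_rot: [-1.465, 0.656, -0.677]
contact_force: [-1.2, 0.6, -4.6]
opening: 0.224
```

Run:
```python
from h import *
s,Rm=st();plan([0.4034,-0.254,0.136],41,1,1)
f=vision.grab_frame("scene");crop(f,"s12.png",210,350,90,220,4)
f=vision.grab_frame("top");crop(f,"t12.png",290,400,190,300,5)
```

```text
t 8.60 tcp [ 0.4112 -0.2592  0.1475] grasp [ 0.411  -0.2591  0.1662] F [-1.2  0.6 -4.6] T [-0.02 -0.06 -0.01] op 0.224
[[ 0.657  0.012  0.754]
 [-0.754 -0.004  0.657]
 [ 0.011 -1.     0.006]]  q [ 0.88  0.3  -0.49  2.    0.18  0.88  1.01]
dyaw -0.1 dp [-0.0078  0.0052 -0.0115] tilt [ 0.0118 -0.0044]
[-0.0091, 0.0115, -0.0025, 0, 0.0017, 0, 1],
```

View pics/s12.png

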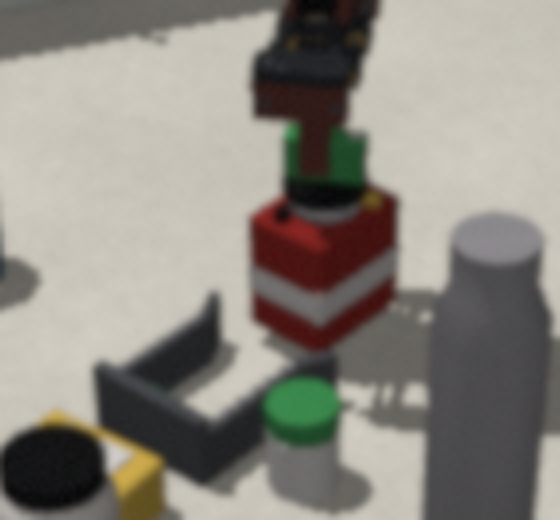

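View pics/t12.png

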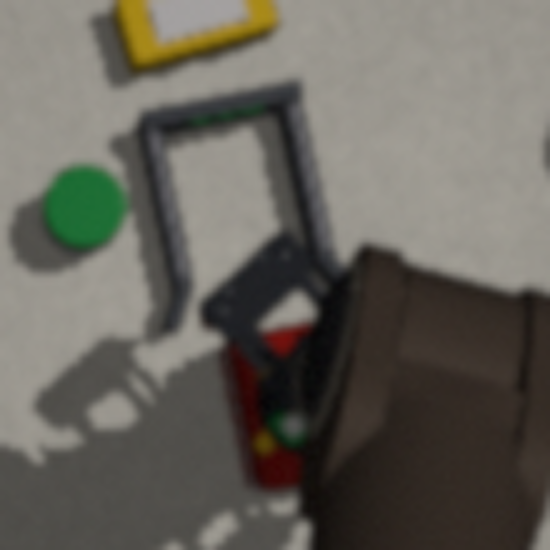

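The scene crop shows the canister in front of the mouth, with its near bottom corner at (318,350). The top crop shows it just short of the flare tips. It is 6 mm too far to −y, so correct that, level, lower and check.

>>> servo_tool:
  series:
    - [[-0.007, 0.008, 0.001, -0.006, 0, 0.011, 1], [0, 0.004, 0, 0, 0, 0, 1], [0, 0, 0, 0, 0, 0, 1]]

```text
clock: 9.0
position: [0.4084, -0.253, 0.1375]
ee_rot: [-1.467, 0.664, -0.669]
contact_force: [-0.6, -0.4, -4.7]
opening: 0.222
```

```bash
cat >> h.py <<'E'
A=np.radians(10.3);EX=np.array([np.cos(A),np.sin(A)]);EY=np.array([-EX[1],EX[0]])
SEAT=EX*.4895+EY*-.322
def dock(): 
    s,Rm=st();d=s["position"][:2]-SEAT;print("in dock frame mm",np.round([d@EX*1e3,d@EY*1e3],1),"ex in tool",np.round(Rm.T@[*EX,0],3),"ey in tool",np.round(Rm.T@[*EY,0],3));return s,Rm
E
python3 - <<'E'
from h import *
dock()
E
```

```text
t 9.00 tcp [ 0.4084 -0.253   0.1375] grasp [ 0.4083 -0.253   0.1562] F [-0.6 -0.4 -4.7] T [ 0.   -0.12  0.02] op 0.222
[[ 0.657  0.002  0.753]
 [-0.753 -0.002  0.657]
 [ 0.003 -1.     0.   ]]  q [ 0.87  0.31 -0.49  2.01  0.19  0.86  0.99]
in dock frame mm [-132.9    0. ] ex in tool [0.512 0.002 0.859] ey in tool [-0.859 -0.002  0.512]
```

>>> servo_tool:
  series:
    - [[0.005, 0, 0.009, 0, 0, 0, 1], [0.005, 0, 0.009, 0, 0, 0, 1], [0.005, 0.001, 0.009, 0, 0, 0, 1], [0.005, 0.001, 0.009, 0, 0, 0, 1]]

```text
clock: 9.4
position: [0.4518, -0.2445, 0.1366]
ee_rot: [-1.467, 0.664, -0.671]
contact_force: [-0.5, -0.2, -4.9]
opening: 0.227
```

Run:
```python
from h import *
dock()
f=vision.grab_frame("scene");crop(f,"s13.png",220,320,100,210,5)
f=vision.grab_frame("top");crop(f,"t13.png",290,400,190,300,5)
```

```text
t 9.40 tcp [ 0.4518 -0.2445  0.1366] grasp [ 0.4518 -0.2444  0.1553] F [-0.5 -0.2 -4.9] T [-0.02 -0.13  0.05] op 0.227
[[ 0.656  0.004  0.754]
 [-0.754 -0.003  0.656]
 [ 0.005 -1.     0.   ]]  q [ 0.8   0.36 -0.49  1.94  0.22  0.89  0.91]
in dock frame mm [-88.6   0.7] ex in tool [0.511 0.003 0.86 ] ey in tool [-0.86  -0.004  0.511]
```

View pics/s13.png

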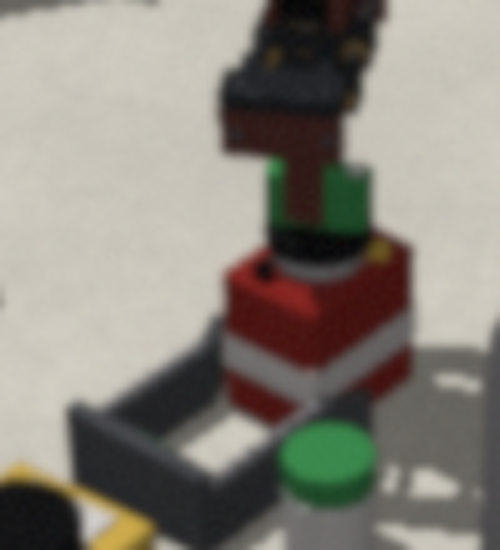

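View pics/t13.png

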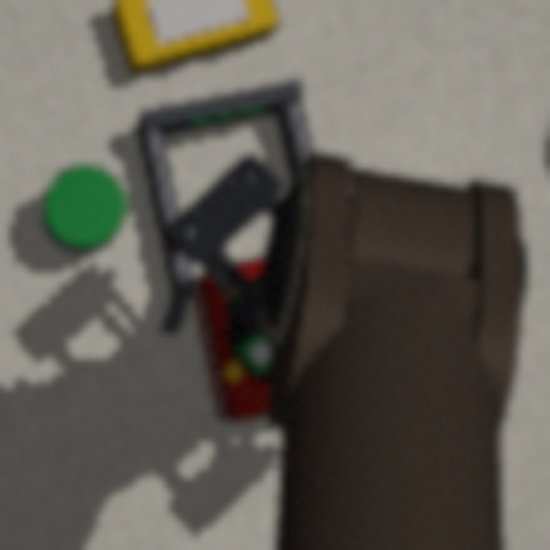

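The scene crop shows the canister front in the mouth, with its left bottom corner at (232,400) inside the far cheek. The top crop shows it between the flares. Continue in gently.

>>> servo_tool:
  series:
    - [[0.005, 0, 0.008, 0, 0, 0, 1], [0.005, 0.001, 0.008, 0, 0, 0, 1], [0.005, 0, 0.008, 0, 0, 0, 1]]

```text
clock: 9.8
position: [0.4813, -0.2395, 0.135]
ee_rot: [-1.467, 0.664, -0.67]
contact_force: [-0.1, -0.7, -5.2]
opening: 0.225
```

Run:
```python
from h import *
dock()
f=vision.grab_frame("scene");crop(f,"s14.png",220,320,100,210,5)
```

```text
t 9.80 tcp [ 0.4813 -0.2395  0.135 ] grasp [ 0.4812 -0.2395  0.1537] F [-0.1 -0.7 -5.2] T [ 0.01 -0.11  0.  ] op 0.225
[[ 0.657  0.003  0.754]
 [-0.754 -0.003  0.657]
 [ 0.004 -1.     0.   ]]  q [ 0.75  0.4  -0.49  1.88  0.24  0.91  0.87]
in dock frame mm [-58.8   0.3] ex in tool [0.511 0.002 0.859] ey in tool [-0.859 -0.003  0.511]
```

View pics/s14.png

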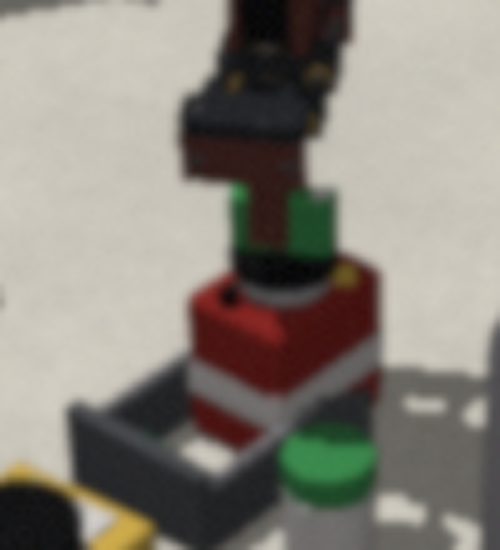

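The scene crop shows the canister passing between the straight cheeks, with its front bottom corner at (240,445). No contact force so far.

>>> servo_tool:
  series:
    - [[0.005, 0, 0.008, 0, 0, 0, 1], [0.005, 0, 0.008, 0, 0, 0, 1], [0.005, 0, 0.008, 0, 0, 0, 1], [0.004, 0, 0.007, 0, 0, 0, 1]]

```text
clock: 10.25
position: [0.5217, -0.2326, 0.1353]
ee_rot: [-1.466, 0.663, -0.671]
contact_force: [-0.4, -0.1, -5.2]
opening: 0.222
```

Run:
```python
from h import *
dock()
f=vision.grab_frame("scene");crop(f,"s15.png",220,320,100,210,5)
f=vision.grab_frame("top");crop(f,"t15.png",290,400,190,300,5)
```

```text
t 10.25 tcp [ 0.5217 -0.2326  0.1353] grasp [ 0.5216 -0.2325  0.154 ] F [-0.4 -0.1 -5.2] T [ 0.   -0.19  0.02] op 0.222
[[ 0.657  0.004  0.754]
 [-0.754 -0.002  0.657]
 [ 0.005 -1.     0.002]]  q [ 0.7   0.45 -0.48  1.8   0.26  0.94  0.83]
in dock frame mm [-17.8  -0.1] ex in tool [0.512 0.004 0.859] ey in tool [-0.859 -0.003  0.512]
```

View pics/s15.png

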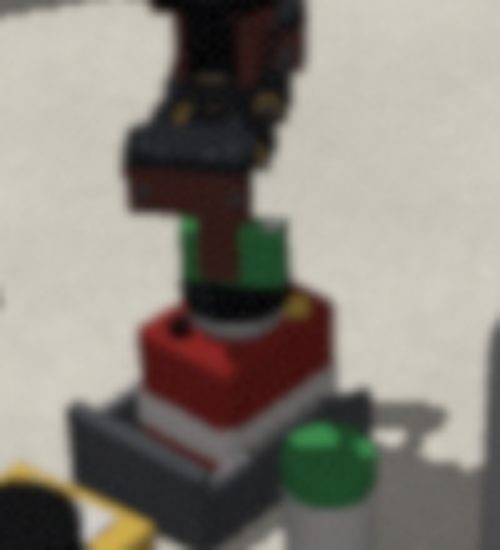

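View pics/t15.png

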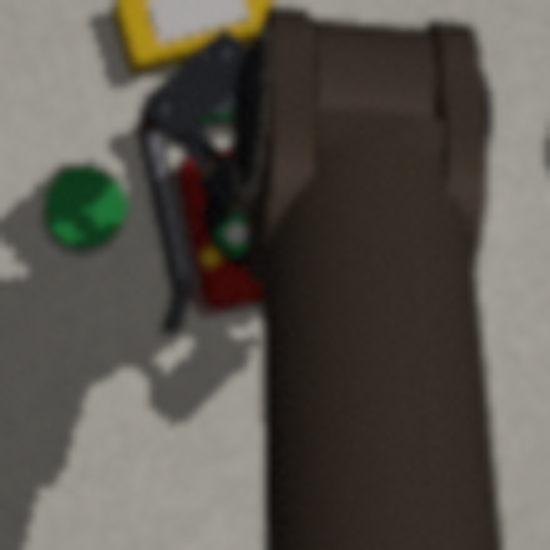

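The scene crop shows the canister deep in the dock, about 18 mm short of home, with its front face near (180,435). The top crop shows it parallel to the left cheek. Final approach, then lower to the worktop.

>>> servo_tool:
  series:
    - [[0.004, 0, 0.006, 0, 0, 0, 1], [0.003, 0, 0.005, 0, 0, 0, 1], [0.001, 0, 0.002, 0, 0, 0, 1]]

```text
clock: 10.65
position: [0.5375, -0.2297, 0.1351]
ee_rot: [-1.467, 0.663, -0.67]
contact_force: [1.1, 0.7, -4.3]
opening: 0.224
```

Run:
```python
from h import *
dock()
f=vision.grab_frame("scene");crop(f,"s16.png",220,320,100,210,5)
```

```text
t 10.65 tcp [ 0.5375 -0.2297  0.1351] grasp [ 0.5374 -0.2296  0.1538] F [ 1.1  0.7 -4.3] T [-0.01 -0.16  0.02] op 0.224
[[ 0.658  0.004  0.753]
 [-0.753 -0.002  0.658]
 [ 0.004 -1.     0.001]]  q [ 0.68  0.48 -0.48  1.77  0.26  0.95  0.81]
in dock frame mm [-1.7 -0.1] ex in tool [0.512 0.003 0.859] ey in tool [-0.859 -0.003  0.512]
```

View pics/s16.png

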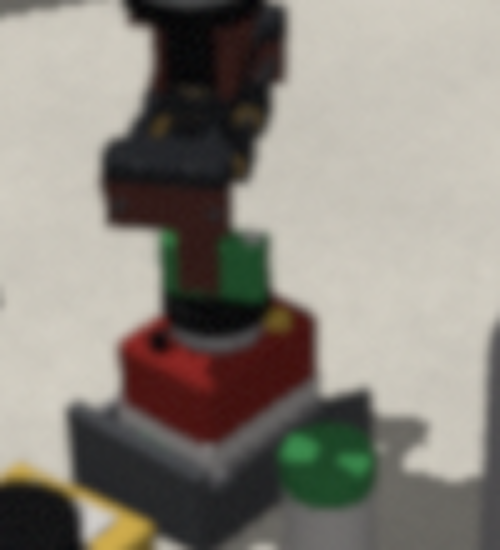

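The scene crop shows the canister up against the back wall, with only a thin gap. Lower it.

>>> servo_tool:
  series:
    - [[0, 0.0015, 0, 0, 0, 0, 1], [0, 0.0015, 0, 0, 0, 0, 1], [0, 0.0015, 0, 0, 0, 0, 1]]

```text
clock: 11.0
position: [0.5379, -0.2296, 0.1324]
ee_rot: [-1.467, 0.662, -0.671]
contact_force: [-6.3, 2.1, 17.5]
opening: 0.226
```

```bash
python3 -c "
from h import *
dock()"
```

```text
t 11.00 tcp [ 0.5379 -0.2296  0.1324] grasp [ 0.5378 -0.2296  0.1511] F [-6.3  2.1 17.5] T [0.62 1.57 0.05] op 0.226
[[ 0.657  0.005  0.754]
 [-0.754 -0.003  0.657]
 [ 0.005 -1.     0.001]]  q [ 0.68  0.48 -0.48  1.77  0.26  0.95  0.81]
in dock frame mm [-1.4 -0.1] ex in tool [0.512 0.004 0.859] ey in tool [-0.859 -0.004  0.512]
```

Floor contact confirmed: +17 N at TCP z 0.132, the same height as at pickup. Relieve the pressure, then start turning clockwise.

>>> servo_tool:
  series:
    - [[0, -0.001, 0, 0, 0, 0, 1], [0, 0, 0, 0, 0.06, 0, 1], [0, 0, 0, 0, 0.1, 0, 1], [0, 0, 0, 0, 0.1, 0, 1], [0, 0, 0, 0, 0.1, 0, 1]]

```text
clock: 11.5
position: [0.5356, -0.233, 0.1336]
ee_rot: [-1.357, 0.947, -0.958]
contact_force: [-0.9, -1.4, -4.5]
opening: 0.225
```

Run:
```python
from h import *
dock()
f=vision.grab_frame("scene");crop(f,"s17.png",220,320,120,210,5)
```

```text
t 11.50 tcp [ 0.5356 -0.233   0.1336] grasp [ 0.5355 -0.2328  0.1523] F [-0.9 -1.4 -4.5] T [-0.51  0.17  0.14] op 0.225
[[ 0.338  0.003  0.941]
 [-0.941 -0.007  0.338]
 [ 0.007 -1.     0.   ]]  q [ 0.62  0.46 -0.39  1.78  0.22  0.94  0.48]
in dock frame mm [-4.2 -3. ] ex in tool [0.164 0.002 0.986] ey in tool [-0.986 -0.007  0.164]
```

View pics/s17.png

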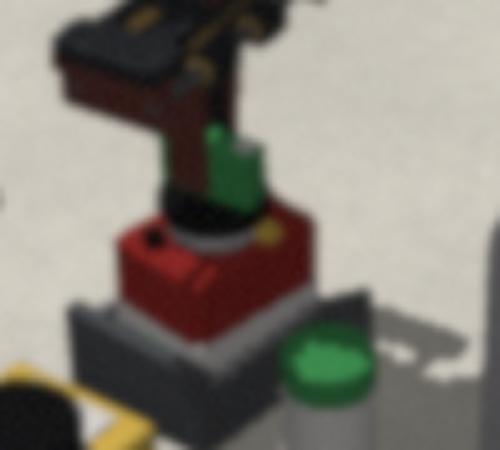

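The scene crop shows the bar rotated clockwise with the lug at (268,233), and the canister steady in the dock. The tool has drifted by (−4,−3) mm and is carrying the weight, so I'll correct that and keep turning.

>>> servo_tool:
  series:
    - [[-0.003, 0.0012, 0.004, 0, 0.06, 0, 1], [0, 0, 0, 0, 0.1, 0, 1], [0, 0, 0, 0, 0.1, 0, 1], [0, 0, 0, 0, 0.1, 0, 1]]

```text
clock: 11.95
position: [0.5358, -0.2334, 0.1338]
ee_rot: [-1.205, 1.224, -1.24]
contact_force: [-0.3, 1.0, -2.8]
opening: 0.227
```

```bash
python3 -c "
from h import *
dock()"
```

```text
t 11.95 tcp [ 0.5358 -0.2334  0.1338] grasp [ 0.5358 -0.2331  0.1525] F [-0.3  1.  -2.8] T [0.   0.21 0.11] op 0.227
[[-0.029 -0.     1.   ]
 [-1.    -0.013 -0.029]
 [ 0.013 -1.     0.   ]]  q [ 0.55  0.45 -0.3   1.78  0.18  0.93  0.14]
in dock frame mm [-4.1 -3.4] ex in tool [-0.207 -0.002  0.978] ey in tool [-0.978 -0.012 -0.207]
```

>>> servo_tool:
  series:
    - [[-0.005, 0.0012, 0.003, 0, 0.06, 0.013, 1], [-0.001, 0.0004, 0.001, 0, 0.1, 0, 1], [-0.001, 0.0004, 0.001, 0, 0.1, 0, 1], [-0.001, 0.0004, 0.001, 0, 0.1, 0, 1], [-0.001, 0.0004, 0, 0, 0.1, 0, 1]]

```text
clock: 12.45
position: [0.5376, -0.229, 0.1333]
ee_rot: [-0.939, 1.569, -1.569]
contact_force: [-3.2, -1.3, 1.0]
opening: 0.226
```

Run:
```python
from h import *
dock()
f=vision.grab_frame("scene");crop(f,"s18.png",220,320,120,210,5)
```

```text
t 12.45 tcp [ 0.5376 -0.229   0.1333] grasp [ 0.5377 -0.2289  0.152 ] F [-3.2 -1.3  1. ] T [-0.3   0.82  0.14] op 0.226
[[-0.479 -0.008  0.878]
 [-0.878 -0.004 -0.479]
 [ 0.007 -1.    -0.005]]  q [ 0.47  0.45 -0.2   1.78  0.11  0.93 -0.28]
in dock frame mm [-1.5  0.6] ex in tool [-0.628 -0.008  0.778] ey in tool [-0.778 -0.002 -0.628]
```

View pics/s18.png

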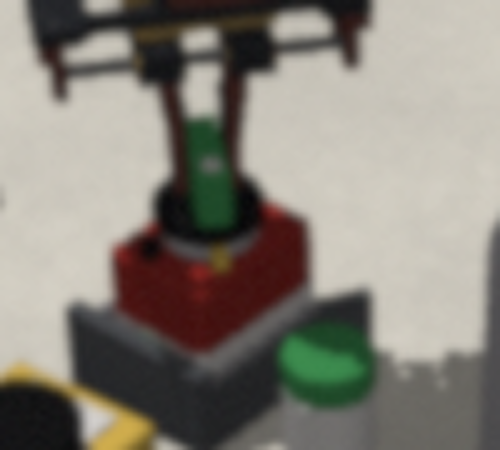

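The scene crop shows the bar seen end-on at (212,180), gripped in the middle by both fingers. The lug at (220,258) is approaching the post at (150,245). Keep turning.

>>> servo_tool:
  series:
    - [[-0.001, 0, 0.001, 0, 0.06, 0, 1], [-0.0013, 0.0004, 0.0003, 0, 0.1, 0, 1], [-0.0013, 0.0004, 0, 0, 0.1, 0, 1], [-0.0013, 0.0004, 0, 0, 0.1, 0, 1], [-0.0013, 0.0004, 0, 0, 0.1, 0, 1]]

```text
clock: 13.0
position: [0.5387, -0.2279, 0.1335]
ee_rot: [-0.603, 1.877, -1.883]
contact_force: [-5.1, -0.7, 5.0]
opening: 0.225
```

Run:
```python
from h import *
dock()
f=vision.grab_frame("scene");crop(f,"s19.png",220,320,120,210,5)
```

```text
t 13.00 tcp [ 0.5387 -0.2279  0.1335] grasp [ 0.539  -0.2278  0.1522] F [-5.1 -0.7  5. ] T [0.06 1.54 0.14] op 0.225
[[-0.821 -0.013  0.57 ]
 [-0.57  -0.007 -0.822]
 [ 0.015 -1.    -0.001]]  q [ 0.38  0.44 -0.09  1.78  0.06  0.93 -0.7 ]
in dock frame mm [-0.2  1.4] ex in tool [-0.91  -0.014  0.414] ey in tool [-0.414 -0.005 -0.91 ]
```

View pics/s19.png

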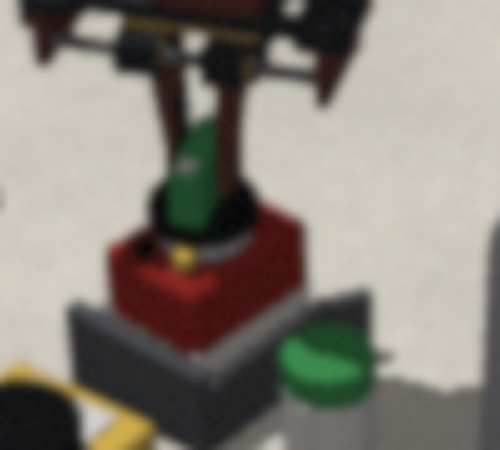

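The scene crop shows the lug at (183,257), now close to the post at (145,245). The stop is next.

>>> servo_tool:
  series:
    - [[-0.001, 0, -0.001, 0, 0.06, 0.015, 1], [-0.001, 0.0004, -0.0006, 0, 0.1, 0, 1], [-0.001, 0.0004, -0.0006, 0, 0.1, 0, 1], [-0.001, 0.0004, -0.0008, 0, 0.1, 0, 1]]

```text
clock: 13.45
position: [0.5391, -0.2256, 0.1326]
ee_rot: [-0.258, 2.092, -2.094]
contact_force: [-6.1, 0.1, 7.3]
opening: 0.226
```

Run:
```python
from h import *
dock()
f=vision.grab_frame("scene");crop(f,"s20.png",220,320,120,210,5)
```

```text
t 13.45 tcp [ 0.5391 -0.2256  0.1326] grasp [ 0.5392 -0.2256  0.1513] F [-6.1  0.1  7.3] T [-0.17  1.54  0.09] op 0.226
[[-0.971 -0.002  0.241]
 [-0.241 -0.002 -0.971]
 [ 0.002 -1.     0.001]]  q [ 0.32  0.43 -0.01  1.79  0.01  0.92 -1.02]
in dock frame mm [0.6 3.6] ex in tool [-0.998 -0.002  0.063] ey in tool [-0.063 -0.001 -0.998]
```

View pics/s20.png

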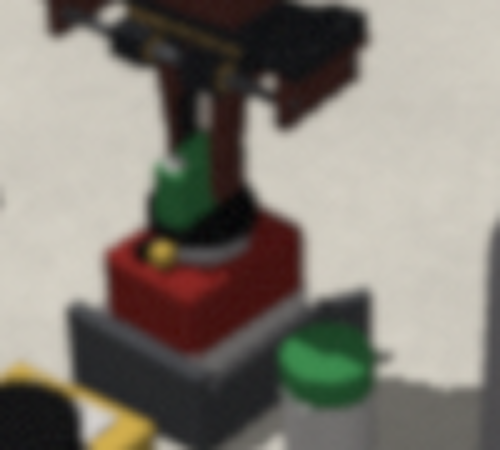

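The scene crop shows the lug at (160,252), touching or almost touching the post. Go on into the ratchet, pulling back the 3.6 mm sideways drift.

>>> servo_tool:
  series:
    - [[0.001, -0.0005, 0.003, 0, 0.06, 0, 1], [0, 0, 0, 0, 0.1, 0, 1], [0, 0, 0, 0, 0.1, 0, 1]]

```text
clock: 13.8
position: [0.5376, -0.2275, 0.1328]
ee_rot: [-0.013, -2.211, 2.211]
contact_force: [-1.2, 1.7, 0.0]
opening: 0.229
```

Run:
```python
from h import *
dock()
f=vision.grab_frame("scene");crop(f,"s21.png",220,320,120,210,5)
```

```text
t 13.80 tcp [ 0.5376 -0.2275  0.1328] grasp [ 0.5377 -0.2275  0.1515] F [-1.2  1.7  0. ] T [0.32 0.23 1.03] op 0.229
[[-1.    -0.005 -0.016]
 [ 0.016 -0.    -1.   ]
 [ 0.005 -1.     0.   ]]  q [ 0.28  0.43  0.05  1.79 -0.02  0.92 -1.25]
in dock frame mm [-1.2  2. ] ex in tool [-0.981 -0.005 -0.195] ey in tool [ 0.195  0.001 -0.981]
```

View pics/s21.png

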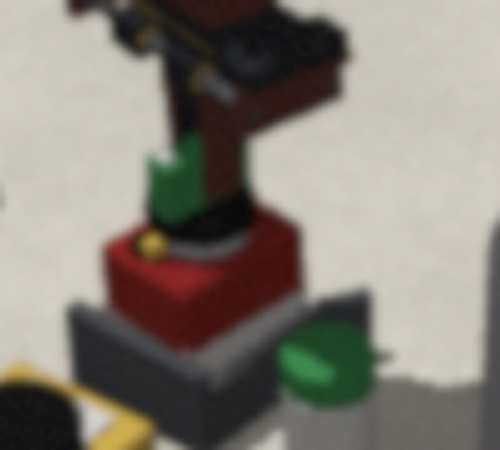

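The torque has jumped to 1.0 N m and the lug at (152,245) covers the post, so the thread is at its stop. Continue for the clicks.

>>> servo_tool:
  series:
    - [[0, 0, 0.001, 0, 0.1, 0, 1], [0, 0, 0, 0, 0.1, 0, 1]]

```text
clock: 14.05
position: [0.5386, -0.227, 0.1329]
ee_rot: [-0.22, -2.108, 2.109]
contact_force: [1.2, -2.2, -3.5]
opening: 0.258
```

Run:
```python
from h import *
dock()
f=vision.grab_frame("scene");crop(f,"s22.png",220,320,120,210,5)
```

```text
t 14.05 tcp [ 0.5386 -0.227   0.1329] grasp [ 0.5387 -0.227   0.1516] F [ 1.2 -2.2 -3.5] T [-0.3  -0.45  1.29] op 0.258
[[-0.978 -0.003 -0.21 ]
 [ 0.21  -0.    -0.978]
 [ 0.003 -1.     0.001]]  q [ 0.25  0.43  0.09  1.8  -0.05  0.92 -1.42]
in dock frame mm [-0.2  2.4] ex in tool [-0.925 -0.003 -0.381] ey in tool [ 0.381  0.001 -0.925]
```

View pics/s22.png

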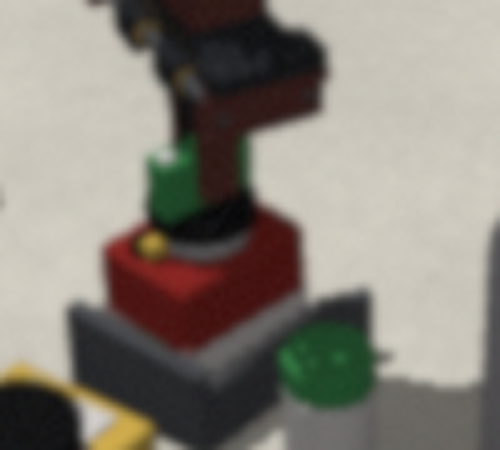

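>>> servo_tool:
  series:
    - [[0, 0, 0, 0, 0, 0, 1], [0, 0, 0, 0, 0, 0, 1]]

```text
clock: 14.3
position: [0.5389, -0.2269, 0.1329]
ee_rot: [-0.213, -2.111, 2.114]
contact_force: [-0.9, -0.8, -2.3]
opening: 0.258
```

Run:
```python
from h import *
dock()
f=vision.grab_frame("scene");crop(f,"s23.png",230,300,130,200,8)
f=vision.grab_frame("top");crop(f,"t23.png",290,400,190,300,5)
```

```text
t 14.30 tcp [ 0.5389 -0.2269  0.1329] grasp [ 0.5389 -0.2269  0.1516] F [-0.9 -0.8 -2.3] T [-0.15  0.19  1.05] op 0.258
[[-0.979 -0.003 -0.203]
 [ 0.203 -0.001 -0.979]
 [ 0.003 -1.     0.002]]  q [ 0.25  0.43  0.09  1.8  -0.04  0.92 -1.42]
in dock frame mm [0.1 2.4] ex in tool [-0.927 -0.004 -0.374] ey in tool [ 0.375 -0.001 -0.927]
```

View pics/s23.png

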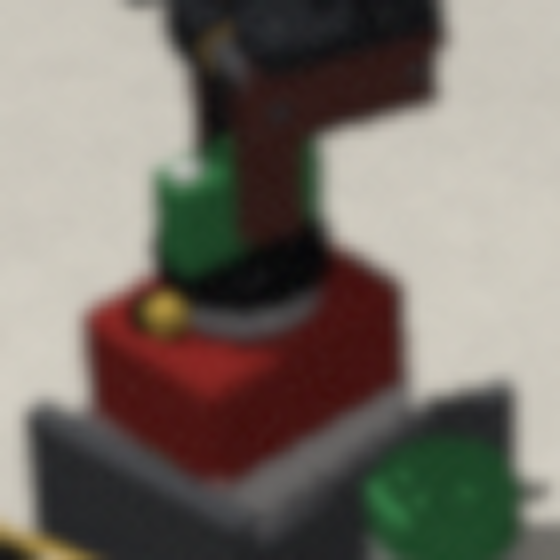

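View pics/t23.png

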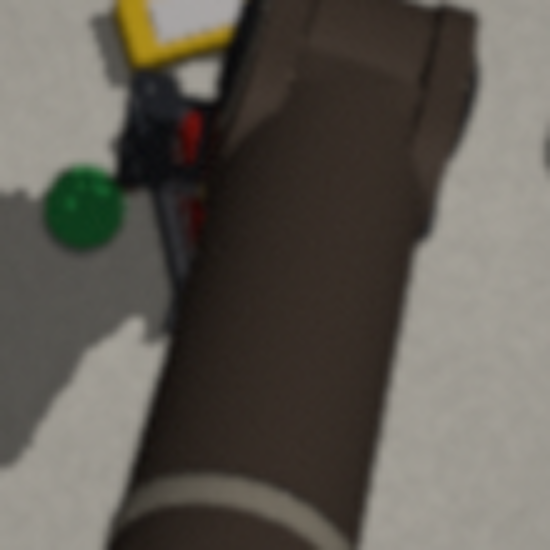

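Run:
```python
from h import *
import pickle
a,b=pickle.load(open("f0.pkl","rb"))
T=lambda u,v:(150+(u+.5)/3.6-.5,170+(v+.5)/3.6-.5)
S=lambda u,v:(320+(u+.5)/6-.5,200+(v+.5)/6-.5)
for z in(.1,.11,.12): 
  p=plane(a,*S(487,303),z)[:2]-[.517,.205]; q=plane(a,*S(305,295),z)[:2]-[.517,.205]
  print(z,"lug0",np.round(p,4),np.degrees(np.arctan2(p[1],p[0])),np.linalg.norm(p),"post",np.round(q,4),np.degrees(np.arctan2(q[1],q[0])),np.linalg.norm(q))
f=vision.grab_frame("scene");h=masks(f)
m=(h[...,0]>18)&(h[...,0]<34)&(h[...,1]>120)&(h[...,2]>60);m[:,:230]=0;m[:130]=0;m[185:]=0;m[:,300:]=0
vv,uu=np.nonzero(m);print(len(uu),uu.mean(),vv.mean())
for z in(.1,.11,.12):
  p=plane(f,uu.mean(),vv.mean(),z)[:2]-ctrl.observe()["position"][:2];print(z,"lug now",np.round(p,4),np.degrees(np.arctan2(p[1],p[0])),np.linalg.norm(p))
k=cv2.resize(f["frame"][140:200,230:300,::-1],None,fx=10,fy=10,interpolation=cv2.INTER_NEAREST);cv2.imwrite("pics/s24.png",k)
```

```text
0.1 lug0 [-0.0227  0.0318] 125.54162867981802 0.03913130671287263 post [ 0.0273 -0.0152] -29.145878692769145 0.031216372934429422
0.11 lug0 [-0.014   0.0375] 110.54881732103895 0.03999884707452143 post [ 0.0354 -0.009 ] -14.301785162321986 0.03648857288215199
0.12 lug0 [-0.0053  0.0431] 97.05879863141044 0.043395747769083795 post [ 0.0435 -0.0028] -3.7185597057624618 0.04354327956566177
23 250.04347826086956 168.3913043478261
0.1 lug now [ 0.0317 -0.0138] -23.53546281873204 0.03457228357040965
0.11 lug now [ 0.0395 -0.0023] -3.3880317179747976 0.03953710685919236
0.12 lug now [0.0472 0.0091] 10.94120871271578 0.048114284558479485
```

View pics/s24.png

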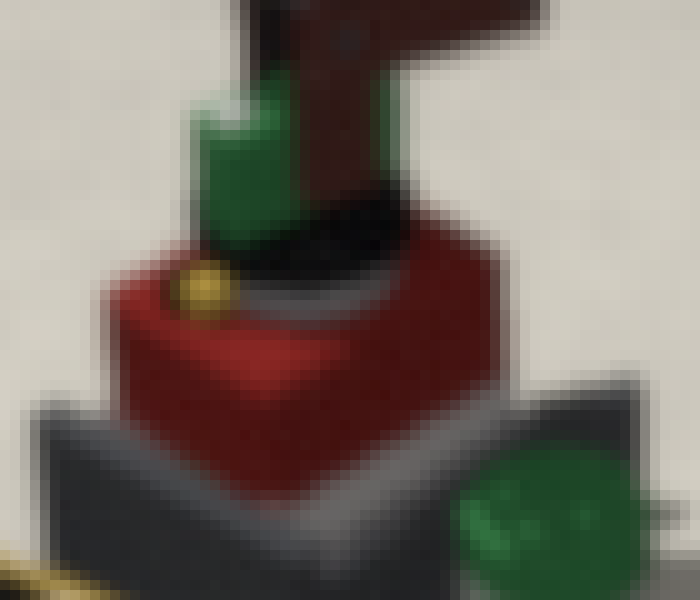

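The pixel view shows the lug at (203,292) over the post position. Lug and bar bearings (about −3° and −4°) agree, so there has been no slip yet. The canister has only taken up its dock slack. Push slightly further and watch.

>>> servo_tool:
  series:
    - [[0, 0, 0.001, 0, 0.1, 0, 1], [0, 0, 0, 0, 0.05, 0, 1]]

```text
clock: 14.65
position: [0.5389, -0.2264, 0.133]
ee_rot: [-0.365, -2.026, 2.022]
contact_force: [0.1, 0.9, -2.8]
opening: 0.226
```

Run:
```python
from h import *
dock()
f=vision.grab_frame("scene")
k=cv2.resize(f["frame"][140:200,230:300,::-1],None,fx=10,fy=10,interpolation=cv2.INTER_NEAREST);cv2.imwrite("pics/s25.png",k)
```

```text
t 14.65 tcp [ 0.5389 -0.2264  0.133 ] grasp [ 0.539  -0.2264  0.1517] F [ 0.1  0.9 -2.8] T [0.13 0.21 0.61] op 0.226
[[-0.936 -0.003 -0.352]
 [ 0.352  0.002 -0.936]
 [ 0.003 -1.    -0.001]]  q [ 0.22  0.44  0.12  1.8  -0.07  0.92 -1.56]
in dock frame mm [0.2 2.9] ex in tool [-0.858 -0.002 -0.514] ey in tool [ 0.514  0.003 -0.858]
```

View pics/s25.png

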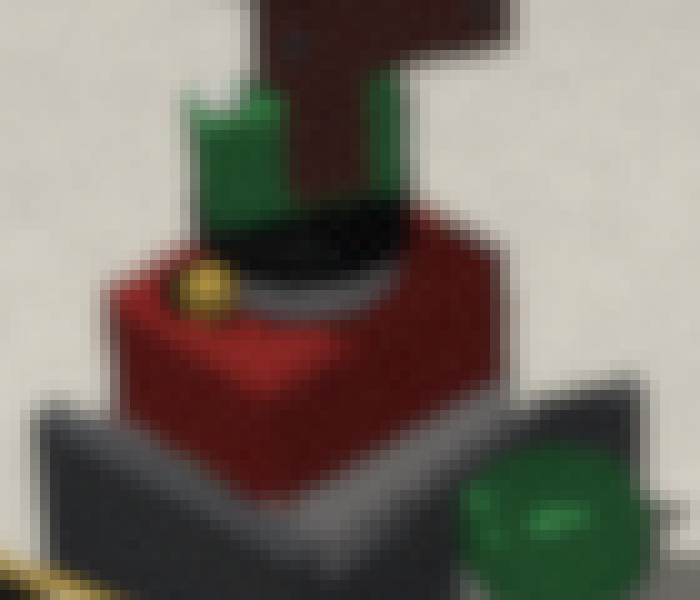

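The bar has jumped back into line with the jaws (opening 0.226) while the lug stayed at (203,290), so the ratchet has given its first slip. Continue.

>>> servo_tool:
  series:
    - [[0, 0, 0.001, 0, 0.1, 0, 1], [0, 0, 0.001, 0, 0.1, 0, 1], [0, 0, 0.001, 0, 0.1, 0, 1], [0, 0, 0, 0, 0.1, 0, 1]]

```text
clock: 15.1
position: [0.5396, -0.2251, 0.1333]
ee_rot: [-0.71, -1.779, 1.767]
contact_force: [1.4, -1.1, -3.2]
opening: 0.229
```

Run:
```python
from h import *
dock()
f=vision.grab_frame("scene")
k=cv2.resize(f["frame"][140:200,230:300,::-1],None,fx=10,fy=10,interpolation=cv2.INTER_NEAREST);cv2.imwrite("pics/s26.png",k)
```

```text
t 15.10 tcp [ 0.5396 -0.2251  0.1333] grasp [ 0.5396 -0.2252  0.152 ] F [ 1.4 -1.1 -3.2] T [-0.04 -0.23  0.92] op 0.229
[[-0.722  0.    -0.692]
 [ 0.692  0.007 -0.722]
 [ 0.005 -1.    -0.005]]  q [ 0.15  0.44  0.21  1.8  -0.12  0.92 -1.91]
in dock frame mm [1.2 4. ] ex in tool [-0.587  0.001 -0.81 ] ey in tool [ 0.81   0.007 -0.587]
```

View pics/s26.png

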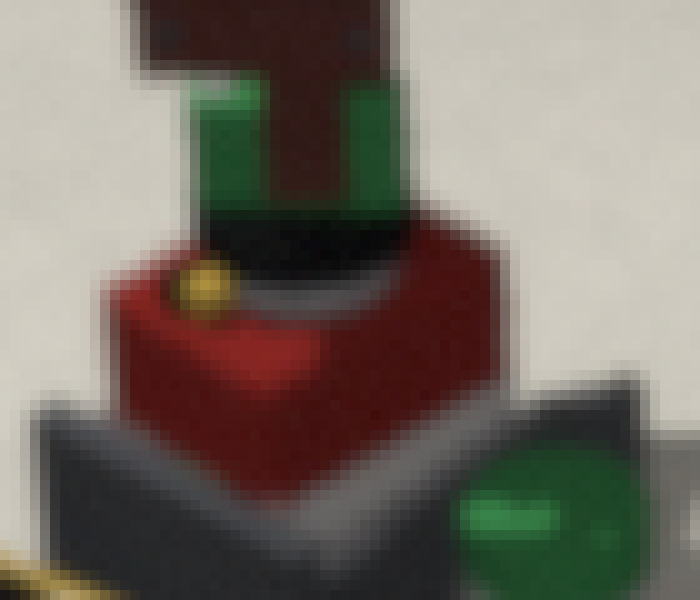

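The bar has turned on further while the lug is still at (203,290), giving about 0.68 rad of slip. Continue for more clicks.

>>> servo_tool:
  series:
    - [[-0.001, 0, 0.001, 0, 0.1, 0, 1], [0, 0, 0, 0, 0.1, 0, 1], [0, 0, 0, 0, 0.1, 0, 1], [0, 0, 0, 0, 0.1, 0, 1]]

```text
clock: 15.55
position: [0.5409, -0.225, 0.1334]
ee_rot: [-0.989, -1.505, 1.488]
contact_force: [1.2, 3.5, -4.3]
opening: 0.227
```

Run:
```python
from h import *
dock()
f=vision.grab_frame("scene")
k=cv2.resize(f["frame"][140:200,230:300,::-1],None,fx=10,fy=10,interpolation=cv2.INTER_NEAREST);cv2.imwrite("pics/s27.png",k)
```

```text
t 15.55 tcp [ 0.5409 -0.225   0.1334] grasp [ 0.5409 -0.2252  0.1521] F [ 1.2  3.5 -4.3] T [ 0.77 -0.03  0.47] op 0.227
[[-0.389  0.002 -0.921]
 [ 0.921  0.01  -0.389]
 [ 0.008 -1.    -0.006]]  q [ 0.09  0.45  0.31  1.81 -0.18  0.92 -2.27]
in dock frame mm [2.5 3.9] ex in tool [-0.218  0.004 -0.976] ey in tool [ 0.976  0.009 -0.218]
```

View pics/s27.png

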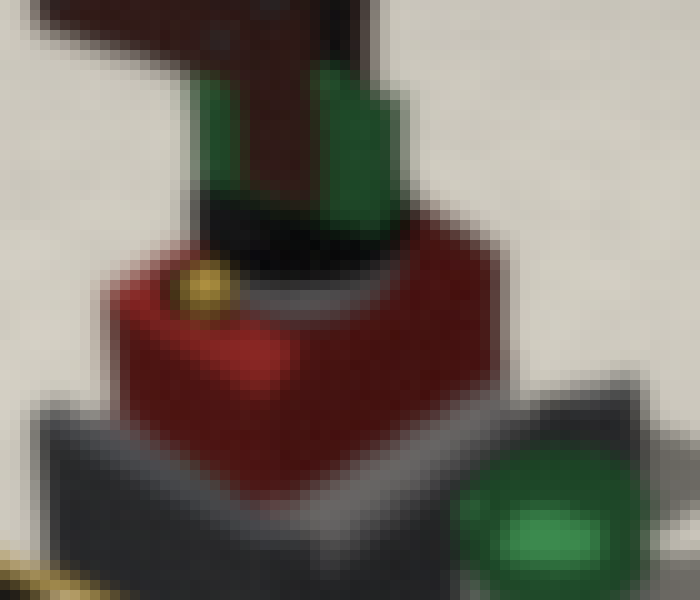

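The lug is still at (203,290) and the slip is about 1.1 rad. A little more for margin, lowering slightly to take the lift off.

>>> servo_tool:
  series:
    - [[-0.001, 0.001, 0.001, 0, 0.1, 0, 1], [0, 0.0004, 0, 0, 0.1, 0, 1], [0, 0.0004, 0, 0, 0.1, 0, 1], [0, 0, 0, 0, 0, 0, 1]]

```text
clock: 16.0
position: [0.5419, -0.2244, 0.1333]
ee_rot: [-1.155, -1.293, 1.27]
contact_force: [-0.9, 1.4, -1.9]
opening: 0.227
```

Run:
```python
from h import *
dock()
f=vision.grab_frame("scene")
k=cv2.resize(f["frame"][140:200,230:300,::-1],None,fx=10,fy=10,interpolation=cv2.INTER_NEAREST);cv2.imwrite("pics/s28.png",k)
```

```text
t 16.00 tcp [ 0.5419 -0.2244  0.1333] grasp [ 0.5418 -0.2247  0.152 ] F [-0.9  1.4 -1.9] T [ 0.24  0.31 -0.12] op 0.227
[[-0.1    0.005 -0.995]
 [ 0.995  0.013 -0.099]
 [ 0.013 -1.    -0.007]]  q [ 0.04  0.45  0.38  1.81 -0.22  0.92 -2.53]
in dock frame mm [3.6 4.3] ex in tool [ 0.08   0.008 -0.997] ey in tool [0.997 0.012 0.08 ]
```

View pics/s28.png

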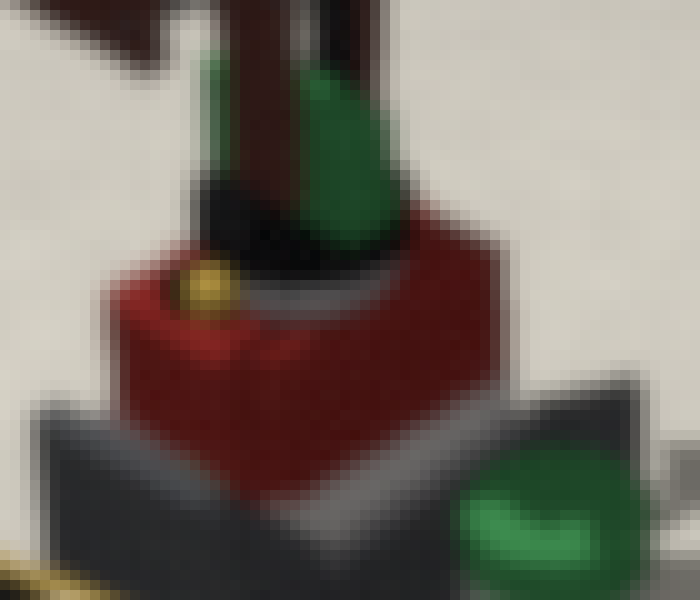

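Torque has dropped to about 0 and the lug may have shifted slightly to (207,292), which looks like a kick-back after a click. Turn on to bring it back to the stop.

>>> servo_tool:
  series:
    - [[0, 0.0005, 0.001, 0, 0.1, 0, 1], [0, 0, 0, 0, 0.06, 0, 1], [0, 0, 0, 0, 0, 0, 1]]

```text
clock: 16.35
position: [0.5421, -0.2246, 0.1335]
ee_rot: [-1.227, -1.186, 1.161]
contact_force: [-0.5, 2.1, -1.7]
opening: 0.227
```

Run:
```python
from h import *
dock()
f=vision.grab_frame("scene")
k=cv2.resize(f["frame"][140:200,230:300,::-1],None,fx=10,fy=10,interpolation=cv2.INTER_NEAREST);cv2.imwrite("pics/s29.png",k)
```

```text
t 16.35 tcp [ 0.5421 -0.2246  0.1335] grasp [ 0.542  -0.2248  0.1522] F [-0.5  2.1 -1.7] T [0.53 0.06 0.02] op 0.227
[[ 0.047  0.008 -0.999]
 [ 0.999  0.013  0.047]
 [ 0.014 -1.    -0.008]]  q [ 0.01  0.46  0.41  1.81 -0.24  0.92 -2.65]
in dock frame mm [3.8 4.1] ex in tool [ 0.225  0.01  -0.974] ey in tool [0.974 0.012 0.225]
```

View pics/s29.png

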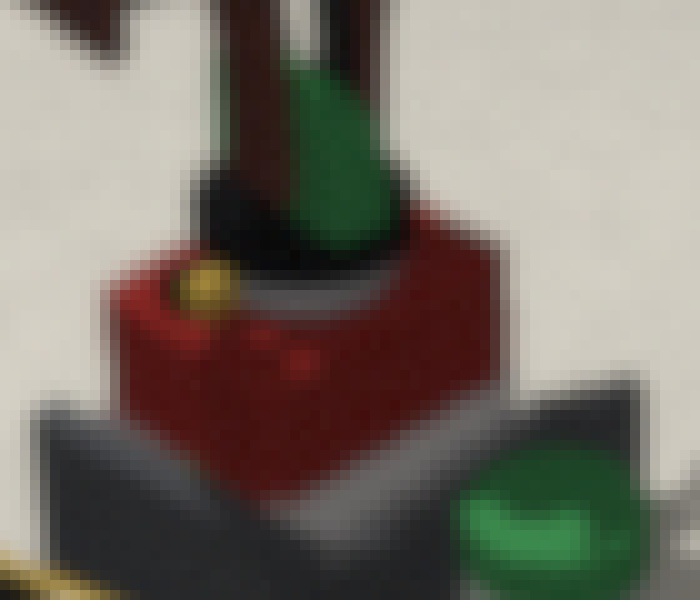

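>>> servo_tool:
  series:
    - [[0, 0, 0.001, 0, 0.1, 0, 1], [0, 0, 0, 0, 0, 0, 1]]

```text
clock: 16.6
position: [0.5415, -0.2245, 0.1337]
ee_rot: [-1.268, -1.118, 1.091]
contact_force: [-0.1, 0.5, -1.6]
opening: 0.223
```

Run:
```python
from h import *
dock()
f=vision.grab_frame("scene")
k=cv2.resize(f["frame"][140:200,230:300,::-1],None,fx=10,fy=10,interpolation=cv2.INTER_NEAREST);cv2.imwrite("pics/s30.png",k)
for n in("s20","s21"):pass
h=masks(f);m=(h[...,0]>18)&(h[...,0]<34)&(h[...,1]>120)&(h[...,2]>60);m[:,:230]=0;m[:130]=0;m[185:]=0;m[:,300:]=0
vv,uu=np.nonzero(m);print(len(uu),uu.mean(),vv.mean())
```

```text
t 16.60 tcp [ 0.5415 -0.2245  0.1337] grasp [ 0.5414 -0.2247  0.1524] F [-0.1  0.5 -1.6] T [ 0.63  0.18 -0.08] op 0.223
[[ 0.14   0.009 -0.99 ]
 [ 0.99   0.014  0.14 ]
 [ 0.015 -1.    -0.007]]  q [-0.01  0.46  0.44  1.81 -0.26  0.92 -2.73]
in dock frame mm [3.2 4.3] ex in tool [ 0.314  0.011 -0.949] ey in tool [0.949 0.012 0.314]
20 251.0 168.15
```

View pics/s30.png

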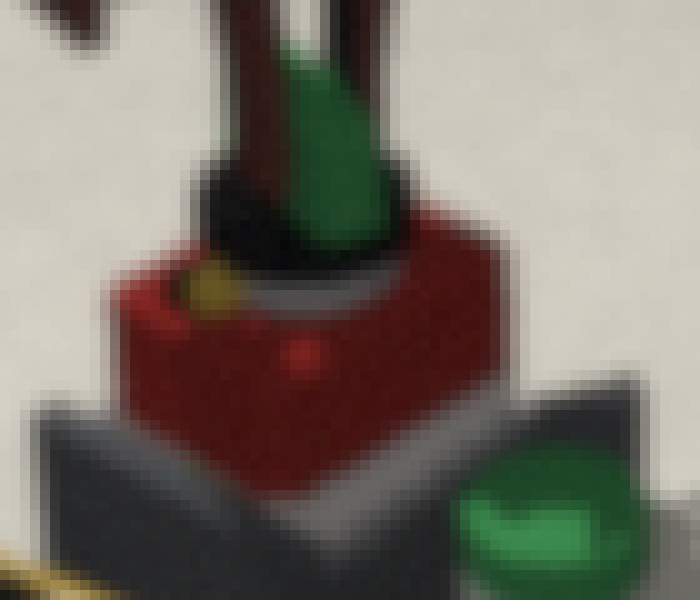

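Torque is about 0 and the wrist is near its limit (q7 −2.73). I'll release, look, and turn the tool back half a turn for a fresh grip to retighten.

>>> servo_tool:
  series:
    - [[0, 0, 0, 0, 0, 0, 0], [0, 0, 0, 0, 0, 0, 0], [0, 0, 0, 0, 0, 0, 0], [0, 0, 0, 0, 0, 0, 0], [0, -0.001, 0, 0, 0, 0, 0], [0, 0, 0, 0, 0, 0, 0], [0, 0, 0, 0, 0, 0, 0], [0, 0, 0, 0, 0, 0, 0], [0, 0, 0, 0, 0, 0, 0]]

```text
clock: 17.55
position: [0.542, -0.2261, 0.1356]
ee_rot: [-1.265, -1.128, 1.101]
contact_force: [0.3, -0.2, 0.2]
opening: 0.986
```

Run:
```python
from h import *
dock()
f=vision.grab_frame("scene")
k=cv2.resize(f["frame"][140:200,230:300,::-1],None,fx=10,fy=10,interpolation=cv2.INTER_CUBIC);cv2.imwrite("pics/s31.png",k)
```

```text
t 17.55 tcp [ 0.542  -0.2261  0.1356] grasp [ 0.5418 -0.2264  0.1543] F [ 0.3 -0.2  0.2] T [ 0.09 -0.01  0.01] op 0.986
[[ 0.127  0.011 -0.992]
 [ 0.992  0.012  0.127]
 [ 0.013 -1.    -0.009]]  q [-0.    0.45  0.44  1.81 -0.25  0.92 -2.72]
in dock frame mm [3.3 2.6] ex in tool [ 0.302  0.013 -0.953] ey in tool [0.953 0.01  0.302]
```

View pics/s31.png

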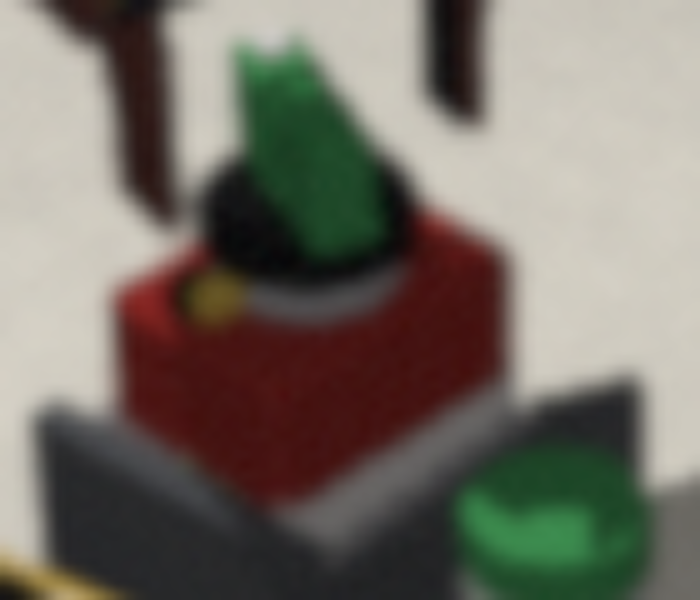

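The scene crop shows the bar released with the fingers open, the canister upright in the dock, and the lug (215,298) right beside the black post (190,295). Rotate the tool back counter-clockwise with the jaws open.

>>> servo_tool:
  series:
    - [[0, -0.001, 0, 0, -0.15, 0, 0], [0, 0, 0, 0, -0.15, 0, 0], [0, 0, 0, 0, -0.15, 0, 0], [0, 0, 0, 0, -0.15, 0, 0], [0, 0, 0, 0, -0.15, 0, 0]]

```text
clock: 18.1
position: [0.542, -0.2258, 0.1363]
ee_rot: [-0.847, -1.67, 1.643]
contact_force: [-0.2, 0.5, 0.1]
opening: 0.997
```

```bash
python3 -c "
from h import *
dock();plan([.5415,-.225,.137],-7.3,17,0)"
```

```text
t 18.10 tcp [ 0.542  -0.2258  0.1363] grasp [ 0.5418 -0.226   0.155 ] F [-0.2  0.5  0.1] T [ 0.11 -0.07  0.01] op 0.997
[[-0.588  0.01  -0.809]
 [ 0.809  0.011 -0.588]
 [ 0.003 -1.    -0.015]]  q [ 0.13  0.44  0.25  1.8  -0.15  0.92 -2.06]
in dock frame mm [3.4 3. ] ex in tool [-0.434  0.012 -0.901] ey in tool [ 0.901  0.009 -0.434]
dyaw 136.68 dp [-0.0005  0.0008  0.0007] tilt [0.0101 0.0113]
[0.0001, -0.0, -0.0, 0, -0.1403, 0, 0],[0.0001, -0.0, -0.0, 0, -0.1403, 0, 0],[0.0, -0.0, -0.0, 0, -0.1403, 0, 0],[0.0, -0.0, -0.0, 0, -0.1403, 0, 0],[0.0, -0.0, -0.0, 0, -0.1403, 0, 0],[0.0, -0.0, -0.0, 0, -0.1403, 0, 0],[0.0, -0.0, -0.0, 0, -0.1403, 0, 0],[0.0, -0.0, -0.0, 0, -0.1403, 0, 0],[0.0, -0.0, -0.0, 0, -0.1403, 0, 0],[0.0, -0.0, -0.0001, 0, -0.1403, 0, 0],
```

>>> servo_tool:
  series:
    - [[0, 0, 0, 0, -0.15, 0, 0], [0, 0, 0, 0, -0.15, 0, 0], [0, 0, 0, 0, -0.15, 0, 0], [0, 0, 0, 0, -0.15, 0, 0], [0, 0, 0, 0, -0.15, 0, 0], [0, 0, 0, 0, -0.15, 0, 0], [0, 0, 0, 0, -0.15, 0, 0], [0, 0, 0, 0, -0.15, 0, 0], [0, 0, 0, 0, -0.15, 0, 0], [0, 0, 0, 0, -0.15, 0, 0]]

```text
clock: 19.1
position: [0.5416, -0.2262, 0.136]
ee_rot: [-0.533, 1.909, -1.894]
contact_force: [0.5, 0.8, -0.6]
opening: 0.999
```

```bash
python3 -c "
from h import *
dock();plan([.5415,-.225,.135],-7.5,7,0)"
```

```text
t 19.10 tcp [ 0.5416 -0.2262  0.136 ] grasp [ 0.5414 -0.2264  0.1547] F [ 0.5  0.8 -0.6] T [ 0.02  0.02 -0.01] op 0.999
[[-0.848  0.009  0.529]
 [-0.529  0.011 -0.848]
 [-0.014 -1.    -0.004]]  q [ 0.39  0.43 -0.09  1.78  0.03  0.92 -0.72]
in dock frame mm [2.9 2.6] ex in tool [-0.929  0.011  0.369] ey in tool [-0.369  0.009 -0.929]
dyaw 50.54 dp [-0.0001  0.0012 -0.001 ] tilt [0.0095 0.0108]
[-0.0001, 0.0001, -0.0001, 0, -0.126, 0, 0],[-0.0001, 0.0001, -0.0001, 0, -0.126, 0, 0],[-0.0001, 0.0001, -0.0001, 0, -0.126, 0, 0],[-0.0001, 0.0001, -0.0001, 0, -0.126, 0, 0],[-0.0001, 0.0001, -0.0001, 0, -0.126, 0, 0],[-0.0001, 0.0001, -0.0001, 0, -0.126, 0, 0],[-0.0002, 0.0001, -0.0001, 0, -0.126, 0, 0],
```

>>> servo_tool:
  series:
    - [[0, 0, 0, 0.004, -0.15, -0.013, 0], [0, 0, 0, 0, -0.15, 0, 0], [0, 0, 0, 0, -0.15, 0, 0], [0, 0, 0, 0, -0.15, 0, 0], [0, 0, 0, 0, -0.15, 0, 0], [0, 0, 0, 0, -0.13, 0, 0], [0, 0, 0, 0, 0, 0, 0]]

```text
clock: 19.8
position: [0.541, -0.227, 0.1356]
ee_rot: [-1.147, 1.301, -1.302]
contact_force: [-0.3, 0.7, 0.2]
opening: 1.002
```

Run:
```python
from h import *
dock()
f=vision.grab_frame("scene")
crop(f,"s32.png",220,310,120,200,8)
plan([.5415,-.225,.134],-7.5,1,0)
```

```text
t 19.80 tcp [ 0.541  -0.227   0.1356] grasp [ 0.541  -0.227   0.1543] F [-0.3  0.7  0.2] T [-0.01  0.01 -0.  ] op 1.002
[[-0.126  0.001  0.992]
 [-0.992 -0.    -0.126]
 [ 0.    -1.     0.001]]  q [ 0.53  0.45 -0.28  1.77  0.15  0.94  0.06]
in dock frame mm [2.2 1.9] ex in tool [-0.301  0.001  0.954] ey in tool [-0.954 -0.    -0.301]
dyaw -0.04 dp [ 0.0005  0.0021 -0.0016] tilt [ 0.0006 -0.0001]
[-0.0021, 0.0016, 0.0002, 0, 0.0007, 0, 0],
```

View pics/s32.png

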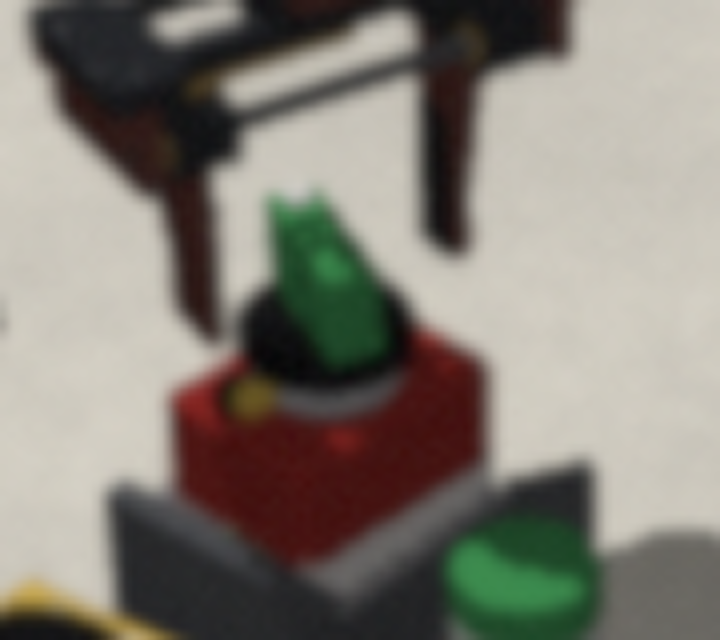

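The scene crop shows the open fingers straddling the bar at (330,270), with the lug (252,398) beside the post (232,395). Close and turn again.

>>> servo_tool:
  series:
    - [[-0.001, 0.002, 0, 0, 0, 0, 1], [0, 0, 0, 0, 0, 0, 1], [0, 0, 0, 0, 0, 0, 1], [0, 0, 0, 0, 0, 0, 1], [0, 0, 0, 0, 0, 0, 1], [0, 0, 0, 0, 0, 0, 1], [0, 0, 0, 0, 0, 0, 1], [0, 0, 0, 0, 0, 0, 1], [0, 0, 0, 0, 0, 0, 1], [0, 0, 0, 0, 0, 0, 1]]

```text
clock: 20.85
position: [0.5414, -0.2257, 0.1334]
ee_rot: [-1.139, 1.311, -1.312]
contact_force: [-0.3, 0.3, -1.4]
opening: 0.225
```

>>> servo_tool:
  series:
    - [[0, 0, 0, 0, 0, 0, 1], [0, 0, 0, 0, 0, 0, 1], [0, 0, 0, 0, 0, 0, 1]]

```text
clock: 21.15
position: [0.5414, -0.2257, 0.1334]
ee_rot: [-1.139, 1.311, -1.312]
contact_force: [0.6, 0.0, -0.1]
opening: 0.232
```

>>> servo_tool:
  series:
    - [[0, 0, 0, 0, 0.1, 0, 1], [0, 0, 0.001, 0, 0.1, 0, 1], [0, 0, 0, 0, 0, 0, 1]]

```text
clock: 21.45
position: [0.5412, -0.2266, 0.1336]
ee_rot: [-1.028, 1.459, -1.459]
contact_force: [-0.5, -1.3, -0.4]
opening: 0.226
```

Run:
```python
from h import *
dock()
f=vision.grab_frame("scene")
crop(f,"s33.png",220,310,120,200,8)
```

```text
t 21.45 tcp [ 0.5412 -0.2266  0.1336] grasp [ 0.5413 -0.2265  0.1523] F [-0.5 -1.3 -0.4] T [-0.42 -0.13  0.25] op 0.226
[[-0.338 -0.001  0.941]
 [-0.941 -0.001 -0.338]
 [ 0.002 -1.    -0.001]]  q [ 0.49  0.45 -0.23  1.77  0.13  0.93 -0.14]
in dock frame mm [2.5 2.3] ex in tool [-0.501 -0.002  0.865] ey in tool [-0.865 -0.001 -0.501]
```

View pics/s33.png

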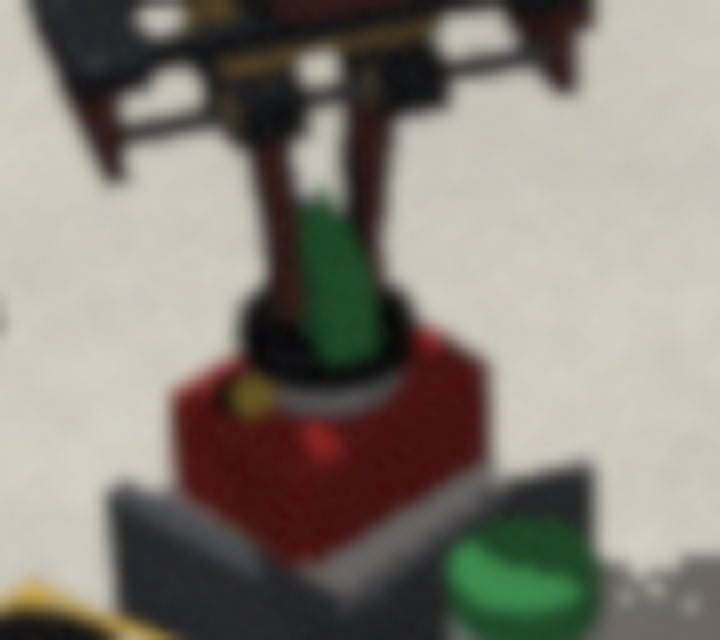

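The bar turned another 0.22 rad while the lug stayed at (252,398) by the post, so the ratchet is slipping and more than two clicks have been made. Continue to a loaded (pre-click) state so the ring ends hard against its stop.

>>> servo_tool:
  series:
    - [[0, 0, 0, 0, 0.1, 0, 1], [0, 0, 0, 0, 0, 0, 1]]

```text
clock: 21.7
position: [0.5408, -0.2274, 0.1336]
ee_rot: [-0.973, 1.523, -1.525]
contact_force: [-0.7, -0.6, -0.7]
opening: 0.225
```

Run:
```python
from h import *
dock()
```

```text
t 21.70 tcp [ 0.5408 -0.2274  0.1336] grasp [ 0.5409 -0.2273  0.1523] F [-0.7 -0.6 -0.7] T [-0.09 -0.06  0.65] op 0.225
[[-0.423 -0.002  0.906]
 [-0.906 -0.003 -0.423]
 [ 0.003 -1.    -0.   ]]  q [ 0.47  0.45 -0.21  1.78  0.12  0.93 -0.23]
in dock frame mm [2.  1.6] ex in tool [-0.579 -0.002  0.816] ey in tool [-0.816 -0.002 -0.579]
```

>>> servo_tool:
  series:
    - [[0, 0, 0, 0, 0.1, 0, 1], [0, 0, 0, 0, 0, 0, 1]]

```text
clock: 21.9
position: [0.5407, -0.2275, 0.1336]
ee_rot: [-0.913, 1.587, -1.59]
contact_force: [1.3, -1.2, -1.8]
opening: 0.222
```

Run:
```python
from h import *
dock()
f=vision.grab_frame("scene")
crop(f,"s34.png",220,310,120,200,8)
```

```text
t 21.90 tcp [ 0.5407 -0.2275  0.1336] grasp [ 0.5408 -0.2274  0.1523] F [ 1.3 -1.2 -1.8] T [-0.25 -0.25 -0.03] op 0.222
[[-0.506 -0.002  0.863]
 [-0.863 -0.003 -0.506]
 [ 0.004 -1.    -0.   ]]  q [ 0.46  0.45 -0.19  1.78  0.11  0.93 -0.31]
in dock frame mm [1.8 1.5] ex in tool [-0.652 -0.003  0.758] ey in tool [-0.758 -0.003 -0.652]
```

View pics/s34.png

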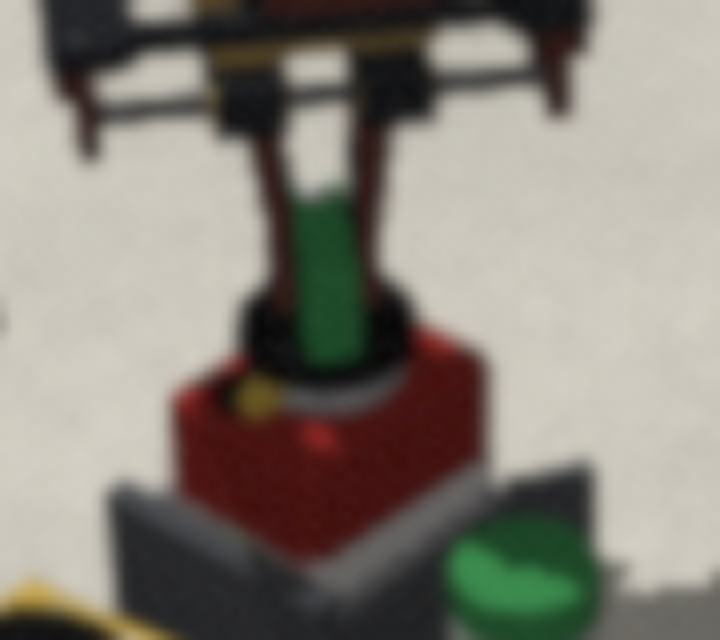

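Torque rose to 0.65 and then dropped to 0 as another click gave way. The lug has moved slightly back to (257,398). Turn on about 0.3 rad to drive it back to the stop, staying below the next click.

>>> servo_tool:
  series:
    - [[0, 0, 0, 0, 0.1, 0, 1], [-0.001, 0, 0, 0, 0.1, 0, 1], [-0.001, 0, 0, 0, 0.1, 0, 1], [0, 0, 0, 0, 0, 0, 1]]

```text
clock: 22.35
position: [0.5409, -0.2273, 0.1336]
ee_rot: [-0.708, 1.782, -1.787]
contact_force: [-1.1, -0.2, 2.1]
opening: 0.224
```

Run:
```python
from h import *
dock()
f=vision.grab_frame("scene")
crop(f,"s35.png",220,310,120,200,8)
```

```text
t 22.35 tcp [ 0.5409 -0.2273  0.1336] grasp [ 0.541  -0.2273  0.1523] F [-1.1 -0.2  2.1] T [-0.15  0.11  0.11] op 0.224
[[-0.731 -0.004  0.682]
 [-0.682 -0.004 -0.731]
 [ 0.005 -1.     0.   ]]  q [ 0.41  0.44 -0.12  1.78  0.07  0.93 -0.57]
in dock frame mm [2.  1.6] ex in tool [-0.841 -0.004  0.54 ] ey in tool [-0.54  -0.003 -0.841]
```

View pics/s35.png

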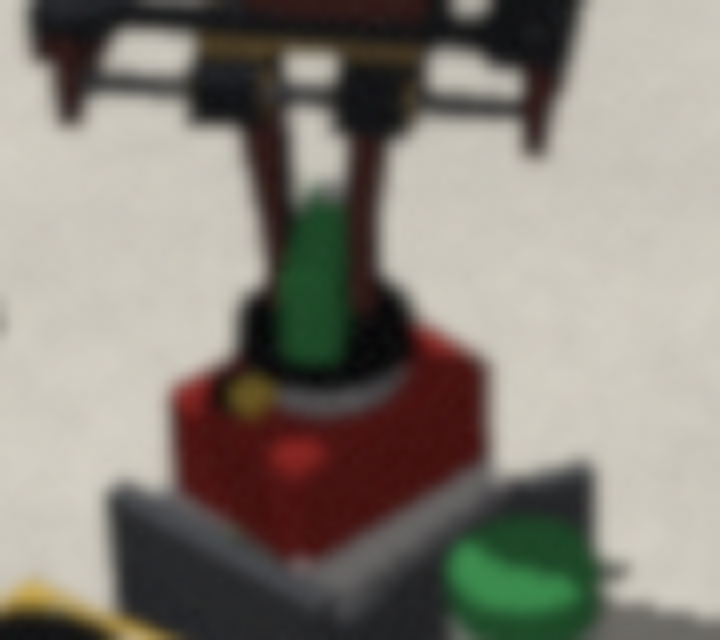

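The lug has advanced back to (248,396) with torque 0.11 N m, which is just thread friction. Continue in single steps until the torque climbs.

>>> servo_tool:
  series:
    - [[0, 0, 0, 0, 0.08, 0, 1], [0, 0, 0, 0, 0, 0, 1]]

```text
clock: 22.6
position: [0.541, -0.2273, 0.1336]
ee_rot: [-0.653, 1.827, -1.831]
contact_force: [-1.1, -0.8, 2.3]
opening: 0.226
```

Run:
```python
from h import *
dock()
```

```text
t 22.60 tcp [ 0.541  -0.2273  0.1336] grasp [ 0.541  -0.2272  0.1523] F [-1.1 -0.8  2.3] T [-0.26  0.29 -0.01] op 0.226
[[-0.777 -0.003  0.63 ]
 [-0.63  -0.004 -0.777]
 [ 0.005 -1.     0.001]]  q [ 0.39  0.44 -0.11  1.78  0.06  0.93 -0.63]
in dock frame mm [2.1 1.7] ex in tool [-0.877 -0.004  0.481] ey in tool [-0.481 -0.003 -0.877]
```

>>> servo_tool:
  series:
    - [[0, 0, 0, 0, 0.08, 0, 1], [0, 0, 0, 0, 0, 0, 1]]

```text
clock: 22.8
position: [0.5411, -0.2272, 0.1336]
ee_rot: [-0.594, 1.872, -1.877]
contact_force: [0.0, -0.3, 0.6]
opening: 0.227
```

Run:
```python
from h import *
dock()
f=vision.grab_frame("scene")
crop(f,"s36.png",220,310,120,200,8)
```

```text
t 22.80 tcp [ 0.5411 -0.2272  0.1336] grasp [ 0.5412 -0.2272  0.1523] F [ 0.  -0.3  0.6] T [-0.18 -0.01 -0.07] op 0.227
[[-0.82  -0.003  0.573]
 [-0.573 -0.003 -0.82 ]
 [ 0.004 -1.     0.001]]  q [ 0.38  0.44 -0.09  1.78  0.05  0.92 -0.69]
in dock frame mm [2.3 1.7] ex in tool [-0.909 -0.004  0.417] ey in tool [-0.417 -0.003 -0.909]
```

>>> servo_tool:
  series:
    - [[0, 0, 0, 0, 0.08, 0, 1], [0, 0, 0, 0, 0, 0, 1]]

```text
clock: 23.05
position: [0.5413, -0.2271, 0.1336]
ee_rot: [-0.534, 1.916, -1.92]
contact_force: [-1.5, -0.5, -0.5]
opening: 0.226
```

Run:
```python
from h import *
dock()
f=vision.grab_frame("scene")
crop(f,"s37.png",220,310,120,200,8)
```

```text
t 23.05 tcp [ 0.5413 -0.2271  0.1336] grasp [ 0.5413 -0.227   0.1523] F [-1.5 -0.5 -0.5] T [-0.27  0.17 -0.08] op 0.226
[[-0.858 -0.003  0.514]
 [-0.514 -0.003 -0.858]
 [ 0.004 -1.     0.001]]  q [ 0.37  0.44 -0.08  1.78  0.05  0.92 -0.76]
in dock frame mm [2.5 1.8] ex in tool [-0.936 -0.003  0.352] ey in tool [-0.352 -0.002 -0.936]
```

View pics/s37.png

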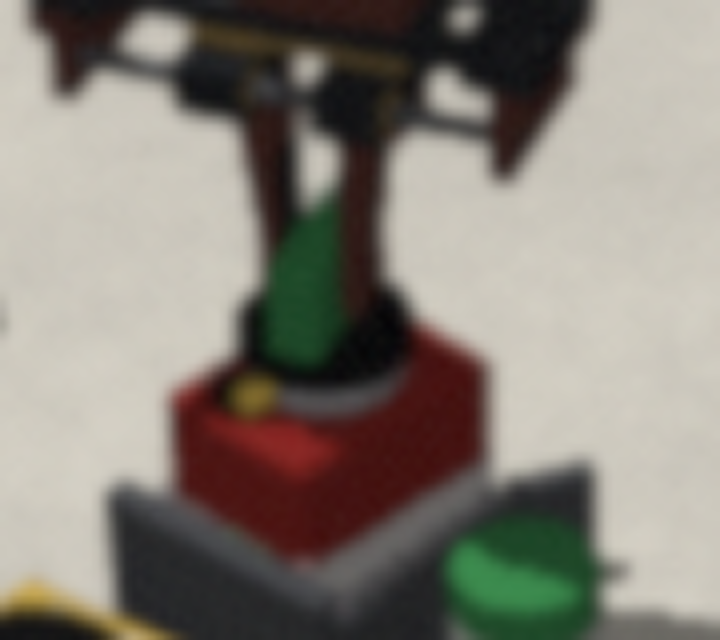

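>>> servo_tool:
  series:
    - [[0, 0, 0, 0, 0.08, 0, 1], [0, 0, 0, 0, 0, 0, 1]]

```text
clock: 23.3
position: [0.5413, -0.227, 0.1336]
ee_rot: [-0.473, 1.959, -1.964]
contact_force: [-2.3, -2.3, 2.4]
opening: 0.227
```

```bash
cat > q.py <<'E'
from h import *
s=ctrl.observe();f=vision.grab_frame("scene");h=masks(f)
Rm=R.from_rotvec(s["ee_rot"]).as_matrix()
m=(h[...,0]>18)&(h[...,0]<34)&(h[...,1]>100)&(h[...,2]>50);m[:,:230]=0;m[:140]=0;m[185:]=0;m[:,280:]=0
w=np.where(m,h[...,1].astype(float),0);vv,uu=np.mgrid[:420,:560]
r=(((h[...,0]<6)|(h[...,0]>172))&(h[...,1]>150)&(h[...,2]>40));r[:,:230]=0;r[:,300:]=0;r[:150]=0;r[200:]=0
cols=np.nonzero(r.sum(0)>3)[0]
print("t %.2f yaw %.1f Tz %.2f op %.3f q7 %.2f"%(s["clock"],np.degrees(np.arctan2(Rm[1,2],Rm[0,2])),s["wrist_torque"][2],s["opening"],s["qpos"][6]),"lug %.2f %.2f n%d"%((w*uu).sum()/w.sum(),(w*vv).sum()/w.sum(),m.sum()),"red cols",cols.min(),cols.max())
E
python3 q.py
```

```text
t 23.30 yaw -63.1 Tz 0.12 op 0.227 q7 -0.82 lug 250.85 168.27 n25 red cols 243 278
```

>>> servo_tool:
  series:
    - [[0, 0, 0, 0, 0.08, 0, 1], [0, 0, 0, 0, 0, 0, 1]]

```text
clock: 23.55
position: [0.5413, -0.227, 0.1335]
ee_rot: [-0.408, 2.001, -2.007]
contact_force: [-1.2, -0.7, -1.1]
opening: 0.229
```

```bash
python3 q.py
```

```text
t 23.55 yaw -67.2 Tz 0.07 op 0.229 q7 -0.88 lug 250.96 168.11 n26 red cols 243 278
```

>>> servo_tool:
  series:
    - [[0, 0, 0, 0, 0.08, 0, 1], [0, 0, 0, 0, 0, 0, 1]]

```text
clock: 23.8
position: [0.5413, -0.227, 0.1335]
ee_rot: [-0.341, 2.043, -2.049]
contact_force: [-0.4, -0.3, -0.7]
opening: 0.227
```

```bash
python3 q.py
```

```text
t 23.80 yaw -71.3 Tz -0.02 op 0.227 q7 -0.95 lug 251.01 168.06 n28 red cols 243 278
```

>>> servo_tool:
  series:
    - [[0, 0, 0, 0, 0.08, 0, 1], [0, 0, 0, 0, 0, 0, 1]]

```text
clock: 24.05
position: [0.5414, -0.227, 0.1336]
ee_rot: [-0.271, 2.084, -2.09]
contact_force: [-1.0, -0.6, -0.2]
opening: 0.226
```

```bash
python3 q.py
```

```text
t 24.05 yaw -75.4 Tz 0.00 op 0.226 q7 -1.01 lug 250.93 168.14 n27 red cols 243 278
```

>>> servo_tool:
  series:
    - [[0, 0, 0, 0, 0.08, 0, 1], [0, 0, 0, 0, 0, 0, 1]]

```text
clock: 24.3
position: [0.5416, -0.2268, 0.1336]
ee_rot: [-0.198, 2.124, -2.13]
contact_force: [-0.2, 0.2, 0.7]
opening: 0.228
```

```bash
python3 q.py
```

```text
t 24.30 yaw -79.5 Tz -0.06 op 0.228 q7 -1.08 lug 251.30 168.56 n27 red cols 243 278
```

Run:
```python
from h import *
f=vision.grab_frame("scene")
crop(f,"s38.png",220,310,120,200,8)
print(np.round(ctrl.observe()["joint_efforts"],2))
```

```text
[-2.500e-01 -5.710e+01  8.200e-01 -2.554e+01 -1.000e-02 -7.000e-02
  0.000e+00]
```

View pics/s38.png

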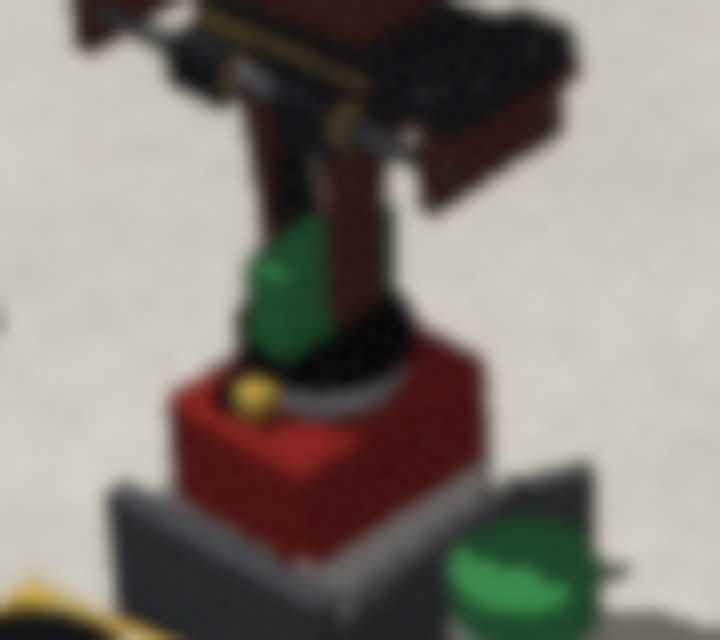

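>>> servo_tool:
  series:
    - [[0, 0, 0, 0, 0.1, 0, 1]]

```text
clock: 24.5
position: [0.5416, -0.2266, 0.1336]
ee_rot: [-0.099, 2.174, -2.181]
contact_force: [-0.7, -0.5, 2.2]
opening: 0.229
```

```bash
python3 q.py
```

```text
t 24.50 yaw -84.9 Tz 0.17 op 0.229 q7 -1.16 lug 251.25 168.54 n25 red cols 243 278
```

>>> servo_tool:
  series:
    - [[0, 0, 0, 0, 0.1, 0, 1]]

```text
clock: 24.65
position: [0.5417, -0.2266, 0.1335]
ee_rot: [-0.016, -2.209, 2.215]
contact_force: [-1.1, -0.9, 1.7]
opening: 0.229
```

```bash
python3 q.py
```

```text
t 24.65 yaw -90.9 Tz 0.06 op 0.229 q7 -1.26 lug 250.96 168.25 n26 red cols 243 278
```

>>> servo_tool:
  series:
    - [[0, 0, 0, 0, 0.1, 0, 1]]

```text
clock: 24.8
position: [0.5417, -0.2266, 0.1336]
ee_rot: [-0.129, -2.154, 2.161]
contact_force: [-1.7, -0.9, 3.4]
opening: 0.227
```

```bash
python3 q.py
```

```text
t 24.80 yaw -97.0 Tz 0.03 op 0.227 q7 -1.35 lug 250.96 168.25 n26 red cols 243 278
```

>>> servo_tool:
  series:
    - [[0, 0, 0, 0, 0.1, 0, 1]]

```text
clock: 24.95
position: [0.5417, -0.2266, 0.1335]
ee_rot: [-0.235, -2.098, 2.104]
contact_force: [0.3, -0.9, 0.7]
opening: 0.229
```

```bash
python3 q.py
```

```text
t 24.95 yaw -102.9 Tz -0.07 op 0.229 q7 -1.44 lug 251.05 168.40 n24 red cols 243 278
```

Run:
```python
from h import *
f=vision.grab_frame("scene")
k=cv2.resize(f["frame"][140:200,230:300,::-1],None,fx=10,fy=10,interpolation=cv2.INTER_NEAREST)
o=cv2.imread("pics/s26.png")
cv2.imwrite("pics/cmp.png",cv2.resize(np.hstack([o[200:520,:400],k[200:520,:400]]),None,fx=1,fy=1))
```

```text
(no output)
```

View pics/cmp.png

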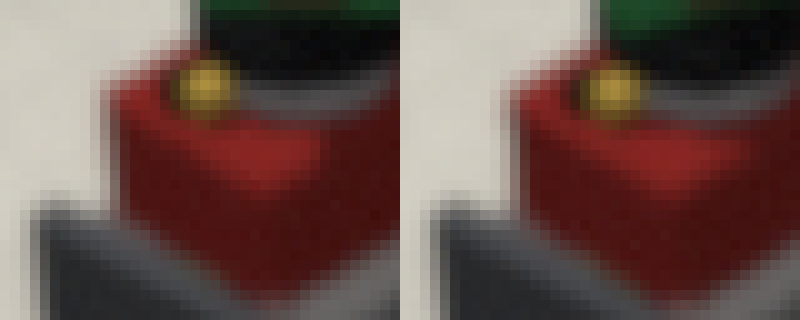

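>>> servo_tool:
  series:
    - [[0, 0, 0, 0, 0.04, 0, 1], [0, 0, 0, 0, 0.04, 0, 1]]

```text
clock: 25.25
position: [0.5418, -0.2263, 0.1335]
ee_rot: [-0.305, -2.058, 2.065]
contact_force: [-0.8, -0.3, 0.8]
opening: 0.227
```

```bash
python3 q.py
```

```text
t 25.25 yaw -106.9 Tz 0.14 op 0.227 q7 -1.50 lug 250.94 168.45 n23 red cols 243 278
```

>>> servo_tool:
  series:
    - [[0, 0, 0, 0, 0.04, 0, 1], [0, 0, 0, 0, 0.04, 0, 1]]

```text
clock: 25.5
position: [0.5418, -0.2265, 0.1336]
ee_rot: [-0.378, -2.013, 2.021]
contact_force: [-0.8, -0.6, 2.1]
opening: 0.225
```

```bash
python3 q.py
```

```text
t 25.50 yaw -111.3 Tz 0.26 op 0.225 q7 -1.57 lug 250.65 168.30 n25 red cols 243 278
```

>>> servo_tool:
  series:
    - [[0, 0, 0, 0, 0.04, 0, 1], [0, 0, 0, 0, 0.04, 0, 1]]

```text
clock: 25.75
position: [0.5417, -0.2267, 0.1336]
ee_rot: [-0.449, -1.967, 1.976]
contact_force: [0.9, -0.0, 3.1]
opening: 0.222
```

```bash
python3 q.py
```

```text
t 25.75 yaw -115.8 Tz 0.02 op 0.222 q7 -1.64 lug 250.85 168.19 n25 red cols 243 278
```

>>> servo_tool:
  series:
    - [[0, 0, 0, 0, 0.04, 0, 1], [0, 0, 0, 0, 0.04, 0, 1]]

```text
clock: 26.0
position: [0.5417, -0.2267, 0.1336]
ee_rot: [-0.517, -1.92, 1.929]
contact_force: [0.8, 0.2, 0.3]
opening: 0.228
```

```bash
python3 q.py
```

```text
t 26.00 yaw -120.2 Tz -0.01 op 0.228 q7 -1.71 lug 250.81 168.32 n25 red cols 243 278
```

>>> servo_tool:
  series:
    - [[0, 0, 0, 0, 0.04, 0, 1], [0, 0, 0, 0, 0.04, 0, 1]]

```text
clock: 26.25
position: [0.5417, -0.2267, 0.1336]
ee_rot: [-0.583, -1.872, 1.88]
contact_force: [1.0, 0.8, 0.3]
opening: 0.23
```

```bash
python3 q.py
```

```text
t 26.25 yaw -124.6 Tz -0.07 op 0.230 q7 -1.78 lug 250.88 168.18 n25 red cols 243 278
```

The lug stays put, and the torque shows a detent peak (0.26 at yaw −111°). I'll stop on the rising side of the next tooth so the ring ends pushed onto its stop.

>>> servo_tool:
  series:
    - [[0, 0, 0, 0, 0.04, 0, 1], [0, 0, 0, 0, 0.04, 0, 1]]

```text
clock: 26.5
position: [0.5419, -0.2265, 0.1335]
ee_rot: [-0.646, -1.824, 1.832]
contact_force: [-0.6, 0.6, -0.3]
opening: 0.223
```

```bash
python3 q.py
```

```text
t 26.50 yaw -129.0 Tz 0.06 op 0.223 q7 -1.85 lug 250.93 168.35 n24 red cols 243 278
```

>>> servo_tool:
  series:
    - [[0, 0, 0, 0, 0.05, 0, 1]]

```text
clock: 26.65
position: [0.5418, -0.2265, 0.1336]
ee_rot: [-0.685, -1.792, 1.8]
contact_force: [0.4, 0.4, -1.3]
opening: 0.222
```

```bash
python3 q.py
```

```text
t 26.65 yaw -131.8 Tz 0.26 op 0.222 q7 -1.89 lug 250.86 168.18 n25 red cols 243 278
```

>>> servo_tool:
  series:
    - [[0, 0, 0, 0, 0.05, 0, 1]]

```text
clock: 26.8
position: [0.5418, -0.2266, 0.1336]
ee_rot: [-0.724, -1.759, 1.768]
contact_force: [0.4, -1.3, 2.7]
opening: 0.226
```

```bash
python3 q.py
```

```text
t 26.80 yaw -134.7 Tz 0.12 op 0.226 q7 -1.93 lug 250.75 168.22 n24 red cols 243 278
```

The next peak came at −131.8°, one click spacing on, which confirms the ratchet is giving way. Go to just before the next one, near −153°.

>>> servo_tool:
  series:
    - [[0, 0, 0, 0, 0.08, 0, 1], [0, 0, 0, 0, 0.08, 0, 1], [0, 0, 0, 0, 0.08, 0, 1], [0, 0, 0, 0, 0.04, 0, 1]]

```text
clock: 27.25
position: [0.542, -0.2265, 0.1336]
ee_rot: [-0.921, -1.572, 1.579]
contact_force: [-0.8, -1.1, 1.1]
opening: 0.221
```

```bash
python3 q.py
```

```text
t 27.25 yaw -150.7 Tz 0.08 op 0.221 q7 -2.18 lug 250.96 168.26 n26 red cols 243 278
```

>>> servo_tool:
  series:
    - [[0, 0, 0, 0, 0.04, 0, 1]]

```text
clock: 27.4
position: [0.542, -0.2265, 0.1335]
ee_rot: [-0.946, -1.546, 1.554]
contact_force: [-1.7, -1.1, 2.9]
opening: 0.228
```

```bash
python3 q.py
```

```text
t 27.40 yaw -152.8 Tz 0.15 op 0.228 q7 -2.21 lug 250.85 168.19 n25 red cols 243 278
```

Torque is rising (0.15) with the lug at the post. Release and retreat straight up.

>>> servo_tool:
  series:
    - [[0, 0, 0, 0, 0, 0, 0], [0, 0, 0, 0, 0, 0, 0], [0, 0, 0, 0, 0, 0, 0], [0, 0, 0, 0, 0, 0, 0], [0, 0, 0, 0, 0, 0, 0], [0, 0, 0, 0, 0, 0, 0], [0, 0, 0, 0, 0, 0, 0], [0, -0.01, 0, 0, 0, 0, 0], [0, -0.02, 0, 0, 0, 0, 0], [0, -0.03, 0, 0, 0, 0, 0]]

```text
clock: 28.45
position: [0.54, -0.2247, 0.192]
ee_rot: [-0.933, -1.547, 1.558]
contact_force: [0.5, 0.7, 0.1]
opening: 0.997
```

>>> servo_tool:
  series:
    - [[0, -0.04, 0, 0, 0, 0, 0], [0, -0.04, 0, 0, 0, 0, 0], [0, -0.04, 0, 0, 0, 0, 0], [0, -0.01, 0, 0, 0, 0, 0], [0, 0, 0, 0, 0, 0, 0]]

```text
clock: 28.95
position: [0.5415, -0.2254, 0.3346]
ee_rot: [-0.941, -1.551, 1.558]
contact_force: [1.2, -0.4, 0.0]
opening: 1.001
```

```bash
python3 q.py
python3 - <<'E'
from h import *
st()
f=vision.grab_frame("scene");cv2.imwrite("pics/s40.png",f["frame"][:,:,::-1])
crop(f,"s41.png",220,310,120,200,8)
f=vision.grab_frame("top");cv2.imwrite("pics/t40.png",f["frame"][:,:,::-1])
E
```

```text
t 28.95 yaw -152.4 Tz -0.01 op 1.001 q7 -2.26 lug 250.76 168.23 n24 red cols 243 278
t 29.00 tcp [ 0.5414 -0.2255  0.334 ] grasp [ 0.5414 -0.2254  0.3527] F [-0.1 -0.2  1.4] T [ 0.06 -0.02 -0.01] op 1.000
[[-0.463 -0.003 -0.886]
 [ 0.886 -0.003 -0.463]
 [-0.002 -1.     0.004]]  q [ 0.05  0.28  0.34  1.55 -0.09  1.34 -2.26]
```

View pics/s40.png

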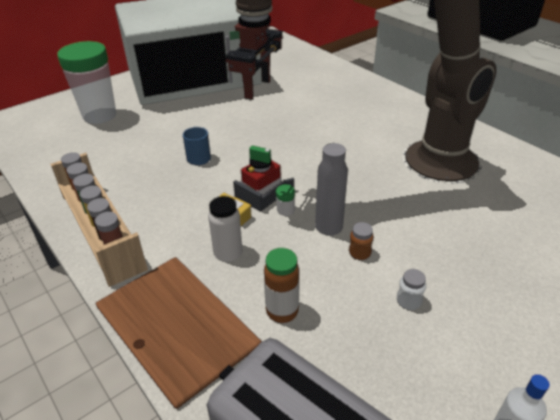

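View pics/s41.png

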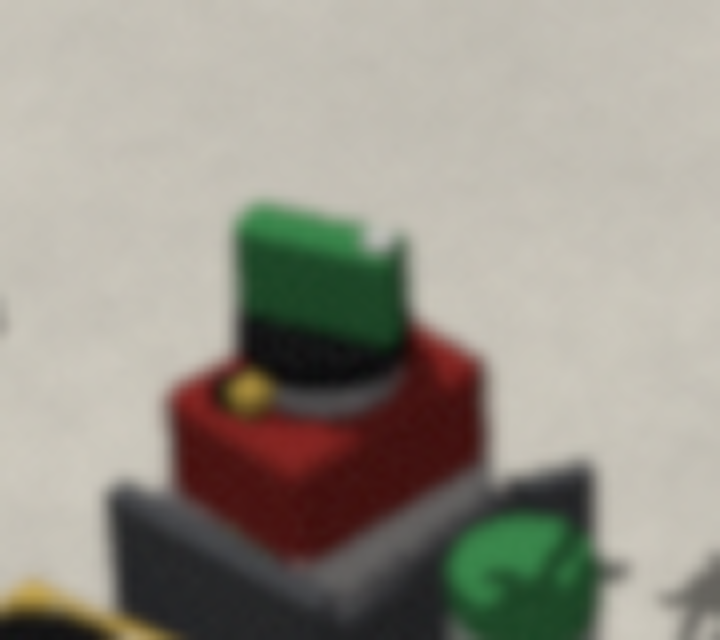

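View pics/t40.png

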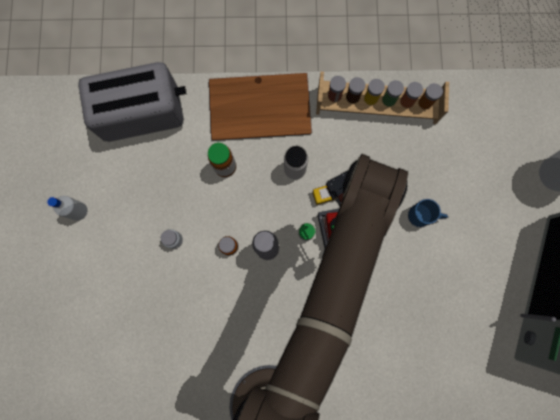

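The scene view shows the canister upright in the dock with its cap at (260,158), the robot clear, and the surrounding items at the same pixels as at the start. In the crop the lug (248,393) sits at the post, while the white spot, which started above the lug, is now at (378,238). That means many ratchet clicks have passed. The top view shows the shakers, flask, jars, mug and tub unmoved. Handing in.

```bash
python3 -c "
from cell import ticket
print(ticket.close_job())"
```

```text
the job is handed in; nothing more can be done
None
```

The canister is upright in the dock with its cap screwed down to the stop, and the job was handed in at about 29 s of the 58 s allowed. `close_job` gives no verdict, so the checks below are my own.

**What I did:** I lifted the canister by the cap bar, carried it over the flask and slid it in through the dock mouth. After setting it down I turned the cap clockwise. At about 2.3 rad the yellow lug met the black post, and the ratchet then slipped for roughly 3.5 to 4 rad. I changed grip once because the wrist was near its range limit.

**Last checks that passed:**
- **Position:** the canister is upright, about 4 mm from the estimated home point, so inside the 15 mm limit.
- **Cap:** the lug sits at the post, in the same place relative to the canister as when it was under full torque. The bar's white spot, which started above the lug, is now on the far side.
- **Surroundings:** the jars, flask, shakers, tub and mug look unmoved in both views. The wipes box is partly hidden by the arm in the top view and by the creamer jar in the scene view. The robot is clear of everything.

**Checks that were weaker or disagreed:**
- **Clicks:** I inferred them from the slip angle and from repeated torque rises, with the clearest late ones 0.26 N m about one click apart. I could not count them directly.
- **Torque:** the first clicks read about 0.6 to 1.3 N m and the later ones 0.3 N m or less, against the stated 0.3. I did not find out why.
- **Tightness:** the lug's position in the picture is only good to about 0.05 rad, and the last torque before release was 0.15 N m and rising.

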